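# Put the food away in the bolted chest

## Robot

A 6-joint arm with a two-finger parallel gripper is mounted at the origin on the work surface. World frame = base frame: x ahead of the robot, y to its left, z up, the work surface at z = 0. Lengths are in m, angles in rad, forces in N, time in s.
With the tool pointing down it reaches from about 0.25 to 0.85 m from the base axis. Payload 12.5 kg.
Tool frame: the origin (TCP) lies between the finger pads; the fingertips stand 17 mm ahead of it and the grasp point (between the pads) lies 2 mm behind it (robot.tip_extent is the z of the fingertips in the tool frame, in m); z points along the fingers, y is the direction in which the jaws open and shut (so a half turn about z gives the same grasp; the last joint's range is limited). The gripper opens to 93 mm and grips with 3 to 60 N. Pads are 15 mm wide; open, the fingers measure 128 mm over their backs; the gripper's body (75 mm by 188 mm) begins 65 mm behind the grasp point.
Start: joints at [-1.39, 0.351, 1.652, -0, 1.139, -0.085], TCP at [0.144, -0.531, 0.236] pointing down, gripper open.
Joint ranges: [-2.75, 2.75], [-0.79, 2.1], [0.01, 2.65], [-1.57, 4.71], [0.07, 3.14], [-2.87, 2.87]. Speed limits (rad/s): [2.22, 2.22, 2.79, 3.14, 3.14, 3.14].

## Interface

Orientations are given as a rotation vector (axis times angle).
In Python, from station import robot gives the robot as it stands. The module is installed in compiled form; this text tells all that it offers.
- The arm moves only by the tool play_rows, never from a script. Its arguments are lists of equal length, an entry for each row: "travel": the shift along the tool's x, y, z in mm, a list of three; "turn": the turn about the tool's z in degrees. In form: {"travel": [[x, y, z], ...], "turn": [turn, ...]}. A call has exactly 5 rows; each row shifts and turns the commanded pose from where the row before left it, along the tool's axes as they then stand; what a row does not reach is not made up. A row lasts 1/12 s, in which the tool goes at most 41.7 mm and 7.16 degrees, less where a joint would pass 70% of its speed; a pose out of reach is approached as far as the arm can. A call is refused whole if a number of a shift passes 41.7 or a number of a turn 7.16, either way. A call with a gripper value outside its range is refused whole. "claw" is the closure, from -1 (fully open) to 1 (shut), set as the call begins (left out, the last holds). The fingers move at their own pace and stop on an object; "squeeze" is the grip in N (left out, the last holds). Time passes only in rows, so rows that do not move let the fingers close, or fill a call up. It gives the time, the measured TCP pose, the force and the opening at its end, in the units of the state.
- robot.get_obs(): the state, without advancing time (a new reading comes with each control period).
- robot.read_camera(name): name is "side" or "top"; returns a dict with "frame" (420x560x3 uint8, red, green, blue), "K" (3x3 intrinsics, pixels), "T" (4x4, takes a point from camera to world coordinates). Camera axes: x right, y up, looking along -z (the intrinsics and any distortion apply to the point x, -y, -z); pixel columns grow to the right and rows downward; lengths in m; the calibration is good to about 2 mm. A picture is of the moment at which its call begins. There is no depth.
- robot.job_done(): hands the job in, once; it reports no verdict.
The state is a dict: "t": time; "joint_positions": joint angles; "joint_vel": joint speeds; "effort": joint torques, N m; "tool_pos": TCP position; "tool_rot": TCP orientation; "ft_force": force on the tool from outside, world axes, zero at the start; "torque": the same for the moment, N m; "finger_gap": opening from 0.0 (shut) to 1.0 (fully open).
Only numpy, scipy, OpenCV 4.12 (cv2) and the standard library are available. Lean on these libraries where they do the work, as an engineer would, in place of code of your own. Each camera call takes 0.05 s, during which the arm holds its last target.

## Task

Put the coffee things away for the night: lift the chest's bolt over its stop and draw it, open the lid, and stand every food container that is out on the shelf (coffee jar, sugar canister, tea tin, cocoa tin: some may be missing) upright on the chest's floor. Then shut the lid, slide the bolt fully home again so that it drops down behind its stop, and push the parked lock pin all the way down through the keeper and the bolt. Leave the mug, teaspoon, clock, book, tumbler, spectacles case and saucer where they are.

Things in the scene. Friction and masses are not known exactly. Their poses are not given: they have to be found in the camera images.
- chest: Low brown wooden food chest, screwed to the shelf: 214 mm deep (its x, away from the robot), 440 wide (its y), 125 high; origin: centre of its underside. Its +y part is an open-topped compartment under the lid; its -y part (y -220 to -70) has a fixed top, 125 above the origin, flush with the shut lid, that carries the bolt (bar along y at x -40) and the pin's parking block.
- chest_floor (a point): Centre of the compartment's floor, 8 mm above the shelf; x and y as the chest's. Inside, the compartment measures 194 (x) by 270 (y); its walls are 10 thick and their rim is 107 above this floor.
- lid (a joint): Angle of the chest's lid, rad: 0 shut, limit 1.6 (just past upright). Wood, 214 x 287 x 10 mm, 0.32 kg, hinged on its far (+x) edge; the hinge is stiff (0.5 N m) and holds the lid where it is left. While the bolt is home the lid opens no more than about 0.1 rad.
- lid_hinge (a point): Point on the lid's hinge axis (which runs along the chest's y), 115 mm above the shelf, in line with the middle of the lid's handle.
- lid_handle (a point): Middle of the lid's handle: round steel bar 10 mm thick, 100 long, parallel to the hinge, 40 above the lid's top face on two end posts, 30 from the near edge. Lid shut: 184 nearer the robot than lid_hinge and 50 above it; it moves on a circle about the hinge. It can be pinched from above, across the bar, at every lid angle, the bar turning between the fingers.
- bolt (a joint): Travel of the bolt, m: 0 fully home (tongue under the keeper bridge on the lid), 0.046 fully drawn, growing as it slides to the chest's -y (about 1 N). The tongue clears the lid above 0.040. A rib 5 mm high on the fixed top stops a lug under the bar: from travel 0.002 to 0.016, either way, the bar must be held raised by 6 to 8 mm; from about 0.018 on it may be down.
- bolt_lift (a joint): How far the bolt's bar is raised by its knob, m: 0 down (it falls by its own weight, 0.16 kg, when let go), 0.008 at its upper limit.
- bolt_knob (a point): Centre of the top of the bolt's upright knob: steel cylinder 18 mm across and 30 high, on a neck 10 across and 10 high; its top is 52 above the fixed top when down. Pinch it from above, across the bar (along the chest's x): a guide bridge 38 wide and 24 high spans the bar, its edge 21 from the knob's centre towards +y when the bolt is home.
- keeper_hole (a point): Centre of the 10.5 mm hole in the 4 mm top plate (44 x 24) of the keeper bridge on the lid, at the plate's upper face, 25 above the lid's top. z up when the lid is shut. With the bolt home, a slot in its tongue (11 x 15) lies under this hole, its top face 13 below it.
- pin: Steel lock pin, 0.05 kg: shaft 8 mm across, 23 long, tapered tip; flange 22 across, 3 high; dark grip 16 across from 3 to 34 above. Origin: on its axis at the flange's underside, z up along it. It starts upright in a dark wooden block (32 x 32, 27 high, at chest x 50, y -144), its flange on the block. Seated in the keeper, its origin is at keeper_hole.
- coffee_jar: Closed glass coffee jar with a red lid, upright: 66 mm across up to 60 high, narrowing to a lid 58 across; 90 high in all, about 0.25 kg. Origin: centre of its underside. May be absent.
- sugar_canister: Yellow round sugar canister with its clip-on lid on: 64 mm across, lid 68 across (from 62 up), 80 high, about 0.3 kg; a small steel clip at its own +x. Origin: centre of its underside. May be absent.
- tea_tin: Square bare-metal tea tin, 60 x 60 mm, lid 62 x 62 (from 64 up), 82 high, faces across its own x and y, about 0.16 kg. Origin: centre of its underside. May be absent.
- cocoa_tin: Short round cardboard cocoa tin with a white lid: 58 mm across, lid 61 across (from 58 up), 68 high, about 0.2 kg. Origin: centre of its underside. May be absent.
- mug: white ceramic mug, 80 across, 90 high, with a handle (mm). Bystander, to be left where it is; origin: centre of its underside.
- teaspoon: stainless teaspoon lying on the shelf, about 110 long (mm). Bystander, to be left where it is; origin: centre of its underside.
- alarm_clock: green round alarm clock, 90 across, 100 high, on a foot (mm). Bystander, to be left where it is; origin: centre of its underside.
- book: blue closed book lying flat, 180 x 115 x 28 (mm). Bystander, to be left where it is; origin: centre of its underside.
- tumbler: drinking glass, 68 across, 100 high (mm). Bystander, to be left where it is; origin: centre of its underside.
- glasses_case: black spectacles case, 150 x 55 x 35, lying on the shelf (mm). Bystander, to be left where it is; origin: centre of its underside.
- saucer: white saucer, 140 across, 18 high (mm). Bystander, to be left where it is; origin: centre of its underside.

How it is judged:
By the outcome, as a careful person would: the job done as asked, in the order asked, and still so for the second after the job is handed in, with the robot touching nothing.
Of coffee_jar, sugar_canister, tea_tin, cocoa_tin only 2 to 4 are there at a start; the rules pass over those that are not, and their reading is None.
At some moment in a run one of coffee_jar, sugar_canister, tea_tin, cocoa_tin may be knocked a few centimetres aside while the robot is not near it.
It also fails if it takes over 210 s, if anything falls off the work surface, if the arm or the gripper's body presses on something with over 40 N, if the wrist force passes 120 N, or if a joint passes its speed limit or range.

## Working session

There is one attempt and no reset: what is moved stays moved. The work goes in short steps, Python scripts to look and compute and a tool call to move; the robot and the scene stay as the last step left them, time stands still between calls to the robot, and variables do not carry over. Pictures are saved under pics/ and viewed, and the job is handed in when it is done.

Besides the shell and the picture viewer there is one more tool, called after ">>>" in YAML: its name, and indented under it one key for each argument. play_rows: Moves the arm, as the interface text tells. Its arguments: {"type":"object","properties":{"travel":{"type":"array"},"turn":{"type":"array"},"claw":{"type":"number"},"squeeze":{"type":"number"}},"required":["travel","turn"]}

```bash
mkdir -p pics; ls; python3 - <<'E'
from station import robot
import cv2,numpy as np
o=robot.get_obs()
for k,v in o.items(): print(k,np.round(v,4))
print(robot.tip_extent)
for n in("side","top"):
    c=robot.read_camera(n)
    cv2.imwrite(f"pics/{n}0.png",c["frame"][:,:,::-1])
    print(n,c["K"],c["T"].round(4), c.keys())
E
```

```text
pics
t 0.0
joint_positions [-1.3896  0.3512  1.6524 -0.      1.1391 -0.0846]
joint_vel [ 0.0018  0.0002  0.0012  0.0006 -0.001   0.0003]
effort [ 2.40000e-03 -4.97318e+01 -2.85255e+01  7.01000e-02  2.57000e-02
 -1.00000e-04]
tool_pos [ 0.1444 -0.5304  0.2351]
tool_rot [-3.1128e+00 -4.1610e-01  1.0000e-04]
ft_force [-0.3213  0.3737  0.2769]
torque [ 0.0506  0.0024 -0.0005]
finger_gap 1.0013
0.017
side [[507.47300454   0.         277.74510955]
 [  0.         507.47300454 213.29450609]
 [  0.           0.           1.        ]] [[-0.7696  0.472  -0.43   -0.0982]
 [-0.6385 -0.5742  0.5125  0.7307]
 [-0.005   0.6689  0.7433  1.1684]
 [ 0.      0.      0.      1.    ]] dict_keys(['frame', 'K', 'T'])
top [[545.26362819   0.         282.02198805]
 [  0.         545.26362819 204.46877774]
 [  0.           0.           1.        ]] [[-3.3200e-02  9.7410e-01 -2.2380e-01  1.6260e-01]
 [-9.9940e-01 -3.2400e-02  7.4000e-03  2.0100e-02]
 [-1.0000e-04  2.2390e-01  9.7460e-01  1.6612e+00]
 [ 0.0000e+00  0.0000e+00  0.0000e+00  1.0000e+00]] dict_keys(['frame', 'K', 'T'])
```

View pics/side0.png

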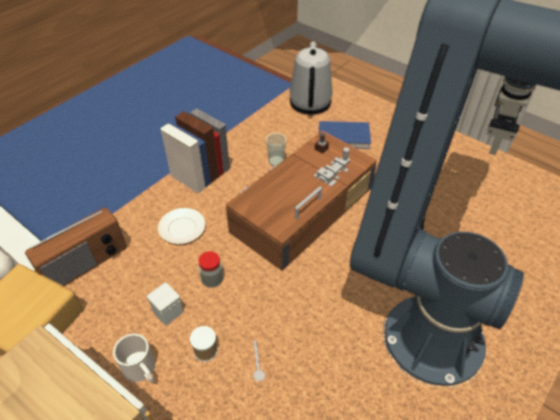

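View pics/top0.png

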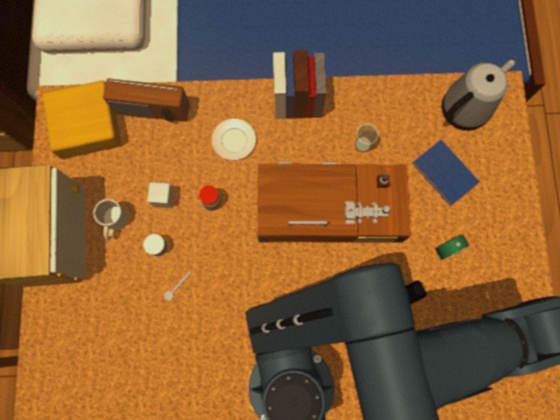

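The shelf holds the coffee jar (red lid, top view ~(209,196)), the tea tin (~(159,194)) and the cocoa tin (~(154,244)). I see no sugar canister. The chest spans columns 258-408 in the top view. Next I'll write helpers and zoom in.

```bash
cat > h.py <<'E'
from station import robot
import cv2,numpy as np
from scipy.spatial.transform import Rotation as R
def cam(n): return robot.read_camera(n)
def ray(c,u,v):
    K,T=c["K"],c["T"]
    d=np.array([(u-K[0,2])/K[0,0],-(v-K[1,2])/K[1,1],-1.])
    return T[:3,3],T[:3,:3]@d
def onplane(c,u,v,z):
    o,d=ray(c,u,v); return o+d*(z-o[2])/d[2]
def proj(c,p):
    q=np.linalg.inv(c["T"])@np.append(p,1); K=c["K"]
    return np.array([K[0,2]+K[0,0]*q[0]/-q[2],K[1,2]-K[1,1]*q[1]/-q[2]])
def tri(ca,a,cb,b):
    o1,d1=ray(ca,*a);o2,d2=ray(cb,*b)
    s=np.linalg.lstsq(np.c_[d1,-d2],o2-o1,rcond=None)[0]
    p,q=o1+s[0]*d1,o2+s[1]*d2
    return (p+q)/2,np.linalg.norm(p-q)
def crop(c,name,u0,v0,u1,v1,s):
    im=c["frame"][v0:v1,u0:u1,::-1]
    im=cv2.resize(im,None,fx=s,fy=s,interpolation=cv2.INTER_CUBIC)
    for u in range((u0//10+1)*10,u1,10): cv2.putText(im,str(u),(int((u-u0+.5)*s)-8,8),0,.3,(0,255,255));cv2.line(im,(int((u-u0+.5)*s),10),(int((u-u0+.5)*s),14),(0,255,255))
    for v in range((v0//10+1)*10,v1,10): cv2.putText(im,str(v)+"-",(0,int((v-v0+.5)*s)+3),0,.3,(0,255,255))
    cv2.imwrite("pics/"+name,im)
def tool():
    o=robot.get_obs(); return o,np.array(o["tool_pos"]),R.from_rotvec(o["tool_rot"])
E
python3 - <<'E'
from h import *
c=cam("top");crop(c,"t1.png",250,155,415,245,4.8)
c=cam("side");crop(c,"s1.png",220,130,385,265,4.4)
E
```

```text
(no output)
```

View pics/t1.png

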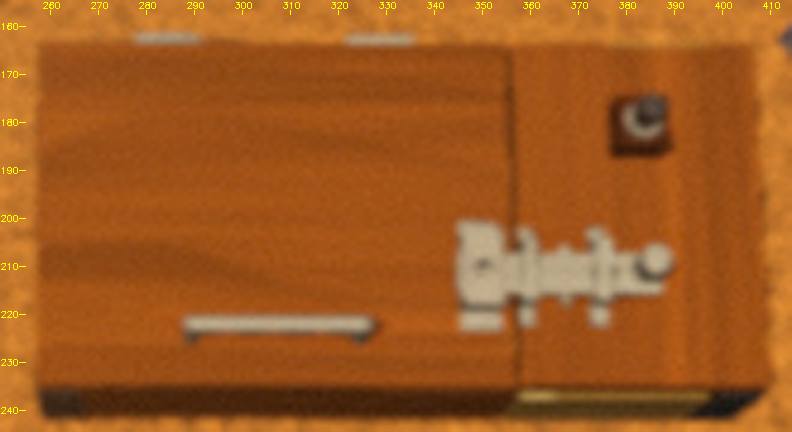

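View pics/s1.png

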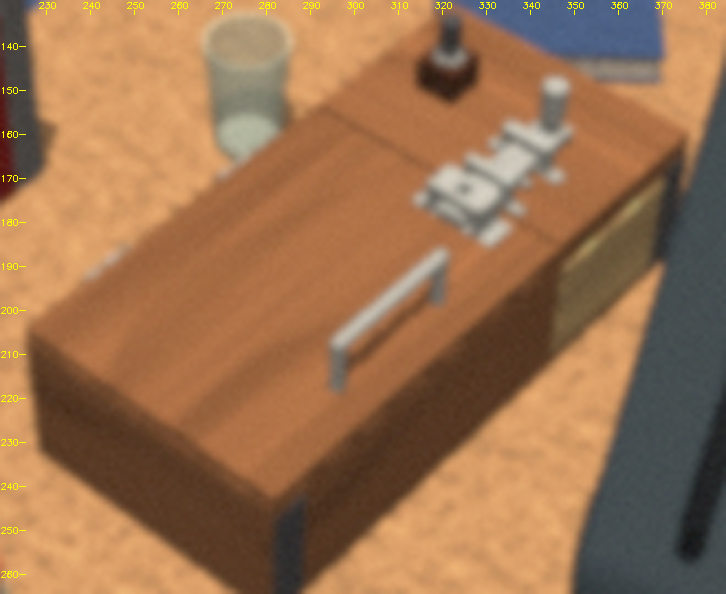

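```bash
python3 - <<'E'
from h import *
t=cam("top");s=cam("side")
for n,p in dict(FL=(257.5,163.7),NL=(257.3,235),FR=(407,164.5),NR=(410.5,235.3)).items(): print("top",n,onplane(t,*p,.125).round(4))
for n,p in dict(FL=(226.5,204),NL=(281,243),FR=(322,128.),NR=(375.5,160.5)).items(): print("side",n,onplane(s,*p,.125).round(4))
print("knob",onplane(t,386,209,.177),onplane(s,346,147.5,.177),tri(t,(386,209),s,(346,147.5)))
print("hole",onplane(t,350.2,209.7,.15),onplane(s,325,172.2,.15))
print("handle",onplane(t,287.7,222,.165),onplane(t,326.5,222,.165),onplane(s,296.5,207.5,.165),onplane(s,320.,187,.165))
print("pintop",onplane(t,385.3,177,.186),onplane(s,322,133.5,.186))
E
```

```text
top FL [0.6407 0.0765 0.125 ]
top NL [0.4283 0.082  0.125 ]
top FR [ 0.6237 -0.3627  0.125 ]
top NR [ 0.413  -0.3549  0.125 ]
side FL [0.6393 0.0758 0.125 ]
side NL [0.4317 0.0867 0.125 ]
side FR [ 0.6326 -0.3678  0.125 ]
side NR [ 0.4134 -0.3444  0.125 ]
knob [ 0.4808271  -0.28033826  0.177     ] [ 0.48653282 -0.28413919  0.177     ] (array([ 0.4811746 , -0.27839457,  0.18313806]), np.float64(0.003587290616958422))
hole [ 0.48796016 -0.18412952  0.15      ] [ 0.48738636 -0.18257754  0.15      ]
handle [ 0.45538869 -0.00537344  0.165     ] [ 0.45178798 -0.11375029  0.165     ] [ 0.45666751 -0.00920696  0.165     ] [ 0.45417843 -0.11182883  0.165     ]
pintop [ 0.57081549 -0.28353438  0.186     ] [ 0.57421672 -0.28228189  0.186     ]
```

```bash
cat >> h.py <<'E'
YAW=-.036; C=np.array([.5275,-.1385,0])
def ch(x,y,z=0):
    c,s=np.cos(YAW),np.sin(YAW); return C+np.array([c*x-s*y,s*x+c*y,z])
def local(p):
    c,s=np.cos(YAW),np.sin(YAW); d=np.asarray(p)-C; return np.array([c*d[0]+s*d[1],-s*d[0]+c*d[1],d[2]])
def plan(target,yawy=YAW):
    """turn first, then travel (tool axes after the turn), mm/deg"""
    o,p,r=tool()
    y=r.as_matrix()[:,1]; cur=np.arctan2(y[1],y[0])
    d=(yawy-cur+np.pi/2)%np.pi-np.pi/2
    if abs(d)>1.4: print("alt turn",np.degrees(-d+np.sign(d)*np.pi))
    Rn=r.as_matrix()@R.from_rotvec([0,0,-d]).as_matrix()
    print("t %.1f tcp %s tilt %s turn %.1f travel %s gap %.3f F %s q1 %.2f q6 %.2f"%(o["t"],p.round(4),r.as_matrix()[:2,2].round(4),np.degrees(-d),(Rn.T@(np.asarray(target)-p)*1000).round(1),o["finger_gap"],np.round(o["ft_force"],1),o["joint_positions"][0],o["joint_positions"][5]))
E
python3 - <<'E'
from h import *
plan(ch(-40,-144,0)*0+ch(-.04,-.144,.25))
E
```

```text
t 0.3 tcp [ 0.1445 -0.5306  0.2354] tilt [-0.0001  0.0004] turn -72.7 travel [261.6 328.7 -14.5] gap 0.996 F [ 0.4 -0.  -0.1] q1 -1.39 q6 -0.08
```

>>> play_rows:
  travel:
    - [0, 0, -5]
    - [0, 0, -5]
    - [0, 0, -5]
    - [0, 0, 0]
    - [0, 0, 0]
  turn: [-7.1, -7.1, -7.1, -7.1, -7.1]
  claw: -0.2
  squeeze: 30

```text
t: 0.72
tool_pos: [0.1445, -0.5307, 0.2509]
tool_rot: [2.834, 1.354, -0.0]
ft_force: [-0.6, 0.3, -0.4]
finger_gap: 0.688
```

>>> play_rows:
  travel:
    - [0, 0, 0]
    - [0, 0, 0]
    - [0, 0, 0]
    - [0, 0, 0]
    - [0, 0, 0]
  turn: [-7.1, -7.1, -7.1, -7.1, -7.1]

```text
t: 1.13
tool_pos: [0.1445, -0.5306, 0.2506]
tool_rot: [-2.287, -2.154, -0.0]
ft_force: [-0.2, -1.3, -0.1]
finger_gap: 0.6
```

>>> play_rows:
  travel:
    - [30, 36, 0]
    - [30, 36, 0]
    - [30, 36, 0]
    - [30, 36, 0]
    - [30, 36, 0]
  turn: [-1.7, 0, 0, 0, 0]

```text
t: 1.55
tool_pos: [0.3112, -0.4027, 0.2507]
tool_rot: [2.262, 2.18, 0.0]
ft_force: [0.6, -0.7, 0.2]
finger_gap: 0.603
```

>>> play_rows:
  travel:
    - [30, 36, 0]
    - [30, 36, 0]
    - [20, 30, 0]
    - [0, 0, 0]
    - [0, 0, 0]
  turn: [0, 0, 0, 0, 0]

```text
t: 1.97
tool_pos: [0.4076, -0.3333, 0.2505]
tool_rot: [-2.258, -2.184, 0.0]
ft_force: [0.2, -0.7, 0.4]
finger_gap: 0.599
```

```bash
python3 - <<'E'
from h import *
plan(ch(-.04,-.144,.25))
E
```

```text
t 2.0 tcp [ 0.4076 -0.3333  0.2505] tilt [-0.0002  0.0001] turn 0.2 travel [55.  72.8  0.5] gap 0.599 F [ 0.2 -0.7  0.4] q1 -0.77 q6 -0.74
```

>>> play_rows:
  travel:
    - [18, 24, 0]
    - [18, 24, 0]
    - [19, 25, 0]
    - [0, 0, 20]
    - [0, 0, 20]
  turn: [0, 0, 0, 0, 0]

```text
t: 2.38
tool_pos: [0.482, -0.2824, 0.2108]
tool_rot: [2.259, 2.18, 0.0]
ft_force: [-0.6, -0.1, -0.5]
finger_gap: 0.6
```

```bash
python3 - <<'E'
from h import *
plan(ch(-.04,-.144,.167))
c=cam("top");crop(c,"t2.png",320,155,415,245,6)
c=cam("side");crop(c,"s2.png",280,90,400,200,6)
E
```

```text
t 2.4 tcp [ 0.482  -0.2824  0.2108] tilt [ 0.0016 -0.0014] turn 0.0 travel [ 1.5  0.2 43.8] gap 0.600 F [-0.6 -0.1 -0.5] q1 -0.61 q6 -0.58
```

View pics/t2.png

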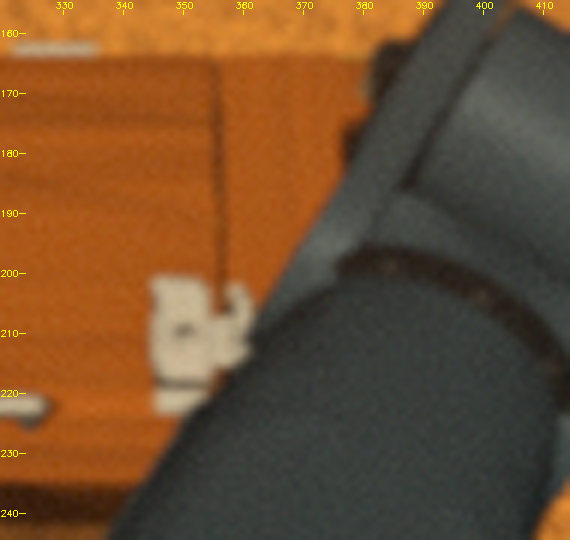

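View pics/s2.png

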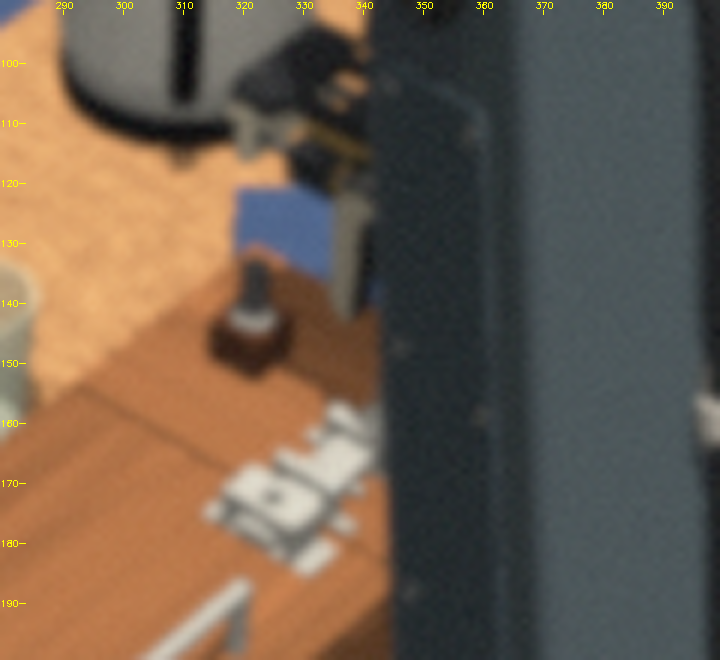

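Both views are blocked by the arm, so I descend using the calibration.

>>> play_rows:
  travel:
    - [1.5, 0, 15]
    - [0, 0, 15]
    - [0, 0, 12]
    - [0, 0, 0]
    - [0, 0, 0]
  turn: [0, 0, 0, 0, 0]

```text
t: 2.9
tool_pos: [0.4812, -0.2813, 0.1694]
tool_rot: [-2.263, -2.18, 0.0]
ft_force: [0.2, 0.2, -0.0]
finger_gap: 0.601
```

>>> play_rows:
  travel:
    - [0, 0, 0]
    - [0, 0, 0]
    - [0, 0, 0]
    - [0, 0, 0]
    - [0, 0, 0]
  turn: [0, 0, 0, 0, 0]
  claw: 1

```text
t: 3.32
tool_pos: [0.4817, -0.2805, 0.169]
tool_rot: [2.261, 2.181, 0.0]
ft_force: [-0.5, -0.7, -0.3]
finger_gap: 0.288
```

>>> play_rows:
  travel:
    - [0, 0, 0]
    - [0, 0, 0]
    - [0, 0, 0]
    - [0, 0, 0]
    - [0, 0, 0]
  turn: [0, 0, 0, 0, 0]

```text
t: 3.73
tool_pos: [0.4835, -0.2808, 0.1694]
tool_rot: [2.258, 2.178, 0.003]
ft_force: [10.4, -0.5, -1.4]
finger_gap: 0.185
```

```bash
python3 - <<'E'
from h import *
plan(ch(-.04,-.144,.167))
E
```

```text
t 3.7 tcp [ 0.4835 -0.2808  0.1694] tilt [ 0.0047 -0.0017] turn -0.0 travel [-0.2 -1.2  2.3] gap 0.185 F [10.4 -0.5 -1.4] q1 -0.61 q6 -0.57
```

>>> play_rows:
  travel:
    - [0, 2, 0]
    - [0, 1, 0]
    - [0, 0, 0]
    - [0, 0, 0]
    - [0, 0, 0]
  turn: [0, 0, 0, 0, 0]

```text
t: 4.15
tool_pos: [0.4838, -0.2805, 0.1688]
tool_rot: [-2.26, -2.18, 0.002]
ft_force: [-5.8, -0.1, 5.2]
finger_gap: 0.184
```

>>> play_rows:
  travel:
    - [0, 0, -2]
    - [0, 0, -2]
    - [0, 0, -2]
    - [0, 0, -1]
    - [0, 0, 0]
  turn: [0, 0, 0, 0, 0]

```text
t: 4.57
tool_pos: [0.4838, -0.2805, 0.1755]
tool_rot: [-2.26, -2.18, 0.002]
ft_force: [-5.2, -1.3, -1.3]
finger_gap: 0.188
```

```bash
python3 - <<'E'
from h import *
plan(ch(-.04,-.144,.167))
E
```

```text
t 4.6 tcp [ 0.4838 -0.2805  0.1755] tilt [-0.002   0.0004] turn -0.0 travel [-0.5 -1.5  8.5] gap 0.188 F [-5.2 -1.3 -1.3] q1 -0.61 q6 -0.57
```

>>> play_rows:
  travel:
    - [-4, -1, -0.5]
    - [-5, 0, 0]
    - [-6, 0, 0]
    - [-6, 0, 0]
    - [-6, 0, 0]
  turn: [0, 0, 0, 0, 0]

```text
t: 4.98
tool_pos: [0.4827, -0.3082, 0.1761]
tool_rot: [2.261, 2.181, 0.0]
ft_force: [-0.5, 2.0, -1.6]
finger_gap: 0.19
```

>>> play_rows:
  travel:
    - [-6, 0, 0]
    - [-6, 0, 0]
    - [-4, 0, 0]
    - [-3, 0, 0]
    - [0, 0, 0]
  turn: [0, 0, 0, 0, 0]

```text
t: 5.4
tool_pos: [0.482, -0.3265, 0.176]
tool_rot: [-2.261, -2.18, -0.001]
ft_force: [0.9, 1.8, -2.3]
finger_gap: 0.187
```

>>> play_rows:
  travel:
    - [0, 0, 2]
    - [0, 0, 2]
    - [0, 0, 2]
    - [0, 0, 1]
    - [0, 0, 0]
  turn: [0, 0, 0, 0, 0]

```text
t: 5.82
tool_pos: [0.482, -0.3265, 0.169]
tool_rot: [2.261, 2.181, -0.0]
ft_force: [2.0, 1.4, -2.3]
finger_gap: 0.188
```

```bash
python3 - <<'E'
from h import *
plan(ch(-.04,-.144-.046,.167))
E
```

```text
t 5.8 tcp [ 0.482  -0.3265  0.169 ] tilt [ 0.0002 -0.0002] turn 0.0 travel [-0.5 -1.3  2. ] gap 0.188 F [ 2.   1.4 -2.3] q1 -0.68 q6 -0.64
```

>>> play_rows:
  travel:
    - [0, 0, 0]
    - [0, 0, 0]
    - [0, 0, 0]
    - [0, 0, -15]
    - [0, 0, -30]
  turn: [0, 0, 0, 0, 0]
  claw: 0.2

```text
t: 6.23
tool_pos: [0.4806, -0.3256, 0.2118]
tool_rot: [-2.257, -2.177, 0.002]
ft_force: [0.2, 0.5, -0.0]
finger_gap: 0.398
```

```bash
python3 - <<'E'
from h import *
for p in ([.45358,-.0596,.165],[.4554,-.0605,.165]): print(local(p))
plan(ch(-.077,.077,.23))
E
```

```text
[-0.07671189  0.07618833  0.165     ]
[-0.07486068  0.07535442  0.165     ]
t 6.2 tcp [ 0.4806 -0.3256  0.2118] tilt [-0.0048  0.0035] turn -0.0 travel [265.7 -36.9 -17.1] gap 0.398 F [ 0.2  0.5 -0. ] q1 -0.68 q6 -0.64
```

>>> play_rows:
  travel:
    - [0, 0, -18]
    - [35, -5, 0]
    - [39, -6, 0]
    - [39, -6, 0]
    - [39, -6, 0]
  turn: [0, 0, 0, 0, 0]

```text
t: 6.65
tool_pos: [0.4637, -0.1724, 0.2323]
tool_rot: [2.262, 2.18, -0.0]
ft_force: [0.6, 0.5, -0.1]
finger_gap: 0.398
```

>>> play_rows:
  travel:
    - [39, -5, 0]
    - [39, -5, 0]
    - [35, -4, 0]
    - [0, 0, 0]
    - [0, 0, 0]
  turn: [0, 0, 0, 0, 0]

```text
t: 7.07
tool_pos: [0.4545, -0.0592, 0.2325]
tool_rot: [2.258, 2.184, 0.0]
ft_force: [-0.2, -0.9, -0.3]
finger_gap: 0.398
```

```bash
python3 - <<'E'
from h import *
plan(ch(-.077,.0765,.166))
c=cam("top");crop(c,"t3.png",250,155,415,245,4.8)
c=cam("side");crop(c,"s3.png",220,90,400,230,4.2)
E
```

```text
t 7.1 tcp [ 0.4545 -0.0592  0.2325] tilt [ 0.0005 -0.0004] turn 0.2 travel [-0.1 -1.2 66.5] gap 0.398 F [-0.2 -0.9 -0.3] q1 -0.23 q6 -0.20
```

View pics/t3.png

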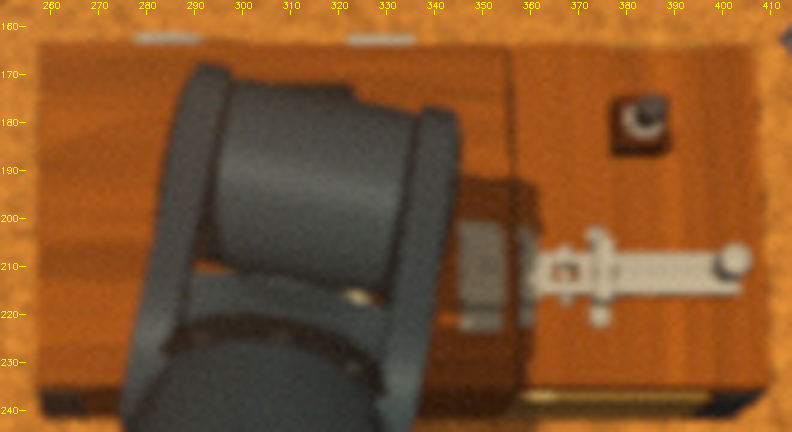

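View pics/s3.png

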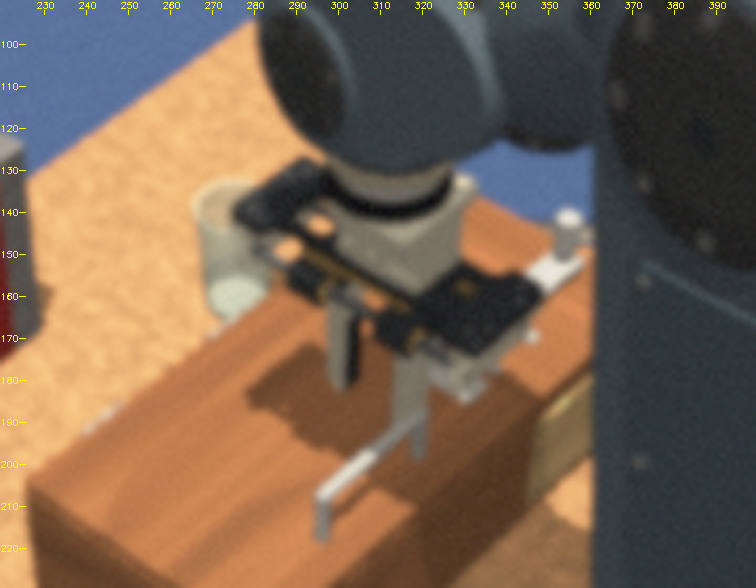

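The bolt is drawn: the knob is at (402,209) and the tongue is clear of the lid. Now I pinch the handle.

>>> play_rows:
  travel:
    - [0, -1, 20]
    - [0, 0, 20]
    - [0, 0, 20]
    - [0, 0, 9]
    - [0, 0, 0]
  turn: [0, 0, 0, 0, 0]

```text
t: 7.58
tool_pos: [0.4528, -0.0611, 0.1616]
tool_rot: [-2.261, -2.177, 0.003]
ft_force: [-0.7, 0.3, 0.4]
finger_gap: 0.402
```

>>> play_rows:
  travel:
    - [0, 0, 0]
    - [0, 0, 0]
    - [0, 0, 0]
    - [0, 0, 0]
    - [0, 0, 0]
  turn: [0, 0, 0, 0, 0]
  claw: 1

```text
t: 8.0
tool_pos: [0.4545, -0.0604, 0.1639]
tool_rot: [2.26, 2.179, 0.003]
ft_force: [3.0, 1.9, -4.1]
finger_gap: 0.096
```

>>> play_rows:
  travel:
    - [0, 0, 0]
    - [0, 0, 0]
    - [0, 0, 0]
    - [0, 0, 0]
    - [0, 0, 0]
  turn: [0, 0, 0, 0, 0]

```text
t: 8.42
tool_pos: [0.4545, -0.0604, 0.1638]
tool_rot: [2.26, 2.18, 0.002]
ft_force: [5.2, -0.1, 3.2]
finger_gap: 0.094
```

```bash
python3 - <<'E'
from h import *
plan(ch(-.077,.0765,.163))
# arc increments in tool y (chest x), z(down)
r=np.hypot(184,50);a0=np.arctan2(50,-184)
th=np.linspace(0,1.55,26)
P=np.c_[r*np.cos(a0-th),r*np.sin(a0-th)]
D=np.diff(P,axis=0)
for d in D: print(d.round(1),end=' ')
E
```

```text
t 8.4 tcp [ 0.4545 -0.0604  0.1638] tilt [ 0.0024 -0.0005] turn -0.0 travel [ 1.1 -1.2  0.8] gap 0.094 F [ 5.2 -0.1  3.2] q1 -0.23 q6 -0.20
[ 3.5 11.3] [ 4.1 11.1] [ 4.8 10.8] [ 5.5 10.5] [ 6.1 10.1] [6.7 9.7] [7.3 9.3] [7.9 8.8] [8.4 8.3] [8.9 7.8] [9.4 7.2] [9.8 6.6] [10.2  6. ] [10.5  5.3] [10.9  4.7] [11.1  4. ] [11.4  3.3] [11.5  2.6] [11.7  1.9] [11.8  1.1] [11.8  0.4] [11.8 -0.3] [11.8 -1.1] [11.7 -1.8] [11.6 -2.5]
```

>>> play_rows:
  travel:
    - [0, 4, -10]
    - [0, 4, -11]
    - [0, 5, -11]
    - [0, 5.5, -10.5]
    - [0, 6, -10]
  turn: [0, 0, 0, 0, 0]
  squeeze: 20

```text
t: 8.83
tool_pos: [0.4763, -0.0611, 0.2152]
tool_rot: [-2.258, -2.179, 0.006]
ft_force: [-4.2, -2.7, -3.7]
finger_gap: 0.099
```

>>> play_rows:
  travel:
    - [0, 6.7, -9.7]
    - [0, 7.3, -9.3]
    - [0, 7.9, -8.8]
    - [0, 8.4, -8.3]
    - [0, 8.9, -7.8]
  turn: [0, 0, 0, 0, 0]

```text
t: 9.25
tool_pos: [0.5136, -0.0624, 0.2598]
tool_rot: [-2.255, -2.176, 0.011]
ft_force: [-21.1, 0.3, 16.5]
finger_gap: 0.095
```

```bash
python3 - <<'E'
from h import *
r=np.hypot(184,50);a0=np.arctan2(50,-184)
th=.62; plan(ch(.107+r*np.cos(a0-th)/1e3,.0765,.113+r*np.sin(a0-th)/1e3))
E
```

```text
t 9.2 tcp [ 0.5136 -0.0624  0.2598] tilt [-0.0105  0.0004] turn 0.0 travel [ 1.   2.9 -0.8] gap 0.095 F [-21.1   0.3  16.5] q1 -0.21 q6 -0.17
```

>>> play_rows:
  travel:
    - [0, 8, -8.6]
    - [0, 9, -7.4]
    - [0, 9.6, -6.3]
    - [0, 10.3, -5.3]
    - [0, 10.8, -4.7]
  turn: [0, 0, 0, 0, 0]

```text
t: 9.67
tool_pos: [0.5637, -0.0643, 0.2923]
tool_rot: [-2.259, -2.179, 0.005]
ft_force: [-7.1, -0.9, 5.6]
finger_gap: 0.102
```

```bash
python3 - <<'E'
from h import *
r=np.hypot(184,50);a0=np.arctan2(50,-184)
th=.93; plan(ch(.107+r*np.cos(a0-th)/1e3,.0765,.113+r*np.sin(a0-th)/1e3))
o,p,_=tool();l=local(p)-[.107,0,.113]; print(l*1e3,np.hypot(l[0],l[2]))
E
```

```text
t 9.7 tcp [ 0.5637 -0.0643  0.2923] tilt [-0.0042 -0.0001] turn -0.0 travel [1.1 3.6 1.9] gap 0.102 F [-7.1 -0.9  5.6] q1 -0.20 q6 -0.16
[-73.53590001  75.41980873 179.30856643] 0.19380167849423227
```

>>> play_rows:
  travel:
    - [0, 11.4, -4]
    - [0, 11.7, -3.5]
    - [0, 11.9, -2.8]
    - [0, 12, -2.1]
    - [0, 12.1, -1.3]
  turn: [0, 0, 0, 0, 0]

```text
t: 10.08
tool_pos: [0.6234, -0.0665, 0.3057]
tool_rot: [-2.26, -2.18, 0.004]
ft_force: [-4.2, -1.4, 2.2]
finger_gap: 0.098
```

>>> play_rows:
  travel:
    - [0, 12.2, -0.4]
    - [0, 12.2, 0.4]
    - [0, 12.2, 1.2]
    - [0, 12, 2]
    - [0, 12, 2.8]
  turn: [0, 0, 0, 0, 0]

```text
t: 10.5
tool_pos: [0.6842, -0.0687, 0.2995]
tool_rot: [-2.26, -2.18, 0.003]
ft_force: [-3.5, -2.4, 1.6]
finger_gap: 0.098
```

```bash
python3 - <<'E'
from h import *
o,p,_=tool();l=local(p)-[.107,0,.113]; print(l*1e3,np.hypot(l[0],l[2]),np.degrees(np.arctan2(l[2],l[0])),o["ft_force"],o["finger_gap"])
c=cam("top");crop(c,"t4.png",200,100,415,245,3.7)
c=cam("side");crop(c,"s4.png",180,30,400,250,2.7)
E
```

```text
[ 47.069289    75.35036954 186.47973384] 0.19232838869955146 75.83388760828757 [-3.54791968 -2.41328529  1.64882852] 0.09834182470390504
```

View pics/s4.png

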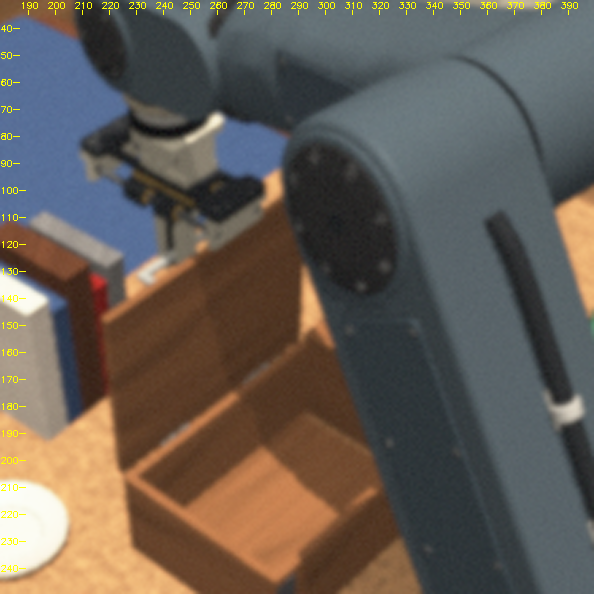

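The lid stands nearly upright with the compartment open. I release and back off upward.

>>> play_rows:
  travel:
    - [0, 0, 0]
    - [0, 0, 0]
    - [0, 0, 0]
    - [0, 0, 0]
    - [0, 0, 0]
  turn: [0, 0, 0, 0, 0]
  claw: 0.5

```text
t: 11.02
tool_pos: [0.6842, -0.0685, 0.2996]
tool_rot: [-2.261, -2.181, 0.0]
ft_force: [-0.4, 0.2, 0.1]
finger_gap: 0.249
```

>>> play_rows:
  travel:
    - [0, 0, -15]
    - [0, 0, -20]
    - [0, 0, -20]
    - [0, 0, -20]
    - [0, 0, 0]
  turn: [0, 0, 0, 0, 0]

```text
t: 11.43
tool_pos: [0.6851, -0.0687, 0.3791]
tool_rot: [2.258, 2.178, 0.006]
ft_force: [0.0, -0.3, 0.8]
finger_gap: 0.252
```

```bash
python3 - <<'E'
from h import *
plan(ch(-.15,.3,.38))
c=cam("top");crop(c,"t5.png",80,100,260,310,2.8)
cv2.imwrite("pics/t5f.png",c["frame"][:,:,::-1])
c=cam("side");crop(c,"s5.png",90,200,300,390,3)
E
```

```text
t 11.4 tcp [ 0.6851 -0.0687  0.3791] tilt [ 0.006 -0.001] turn -0.0 travel [ 224.6 -304.9   -2.9] gap 0.252 F [ 0.  -0.3  0.8] q1 -0.17 q6 -0.13
```

View pics/t5.png

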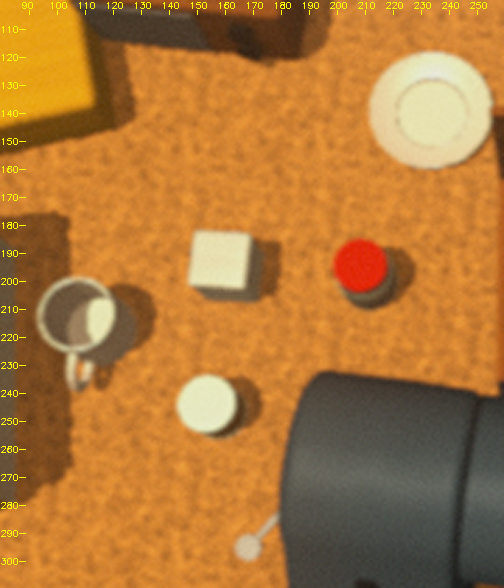

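View pics/s5.png

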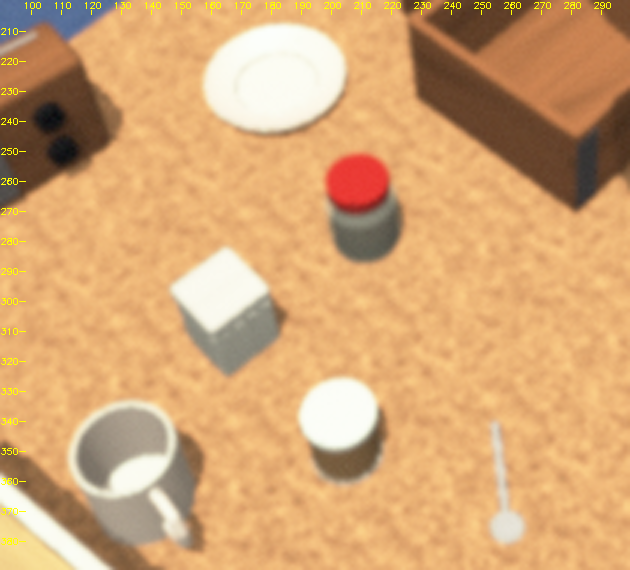

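View pics/t5f.png

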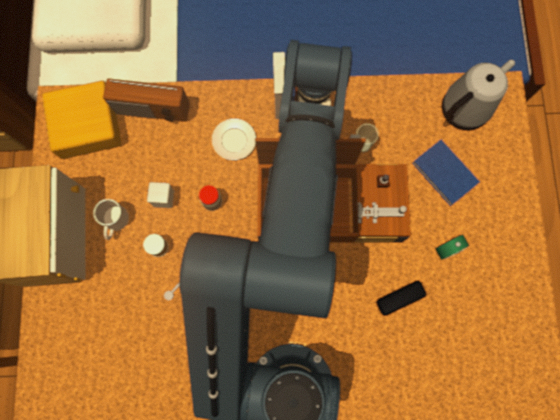

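Red jar lid at top-view (208,195), tea tin (159,192), cocoa lid (154,244). No yellow canister. Measuring their positions now.

```bash
cat > find.py <<'E'
from h import *
def blob(im,mask,near,rad):
    m=mask.astype(np.uint8)
    n,l,st,ce=cv2.connectedComponentsWithStats(m)
    best=None
    for i in range(1,n):
        if st[i,4]>80 and np.hypot(*(ce[i]-near))<rad and (best is None or st[i,4]>st[best,4]): best=i
    if best is None: return None
    cs,_=cv2.findContours((l==best).astype(np.uint8),cv2.RETR_EXTERNAL,cv2.CHAIN_APPROX_NONE)
    return ce[best],st[best,4],cv2.minAreaRect(cs[0]),cs[0]
def masks(im):
    r,g,b=[im[:,:,i].astype(int) for i in range(3)]
    return dict(red=(r>150)&(g<75)&(b<75),white=(r>195)&(g>195)&(b>170))
near=dict(jar=("red",.090,[.5,.21]),tea=("white",.082,[.5,.35]),cocoa=("white",.068,[.4,.36]))
def find(cams=("top","side"),rad=22,near=near):
    for n in cams:
        c=cam(n);M=masks(c["frame"])
        for k,(m,z,w) in near.items():
            b=blob(c["frame"],M[m],proj(c,[*w,z]),rad)
            if b is None: print(n,k,None);continue
            ang=""
            if k=="tea":
                box=cv2.boxPoints(b[2]); P=np.array([onplane(c,*q,z)[:2] for q in box])
                e=[P[(i+1)%4]-P[i] for i in range(4)]
                ang=[np.degrees(np.arctan2(v[1],v[0])).round(1) for v in e],[np.linalg.norm(v).round(4) for v in e]
            print(n,k,b[0].round(1),b[1],onplane(c,*b[0],z).round(4),ang)
if __name__=="__main__": find(rad=40)
E
python3 find.py
```

```text
top jar [208.4 194.5] 277 [0.561  0.2256 0.09  ] 
top tea [157.9 192.3] 298 [0.5748 0.3775 0.082 ] ([np.float64(-3.4), np.float64(-96.8), np.float64(176.2), np.float64(83.2)], [np.float64(0.0536), np.float64(0.0538), np.float64(0.0535), np.float64(0.0534)])
top cocoa [153.3 243.9] 280 [0.4218 0.3915 0.068 ] 
side jar [208.7 260.4] 262 [0.5595 0.2318 0.09  ] 
side tea [162.6 295.9] 526 [0.5755 0.3809 0.082 ] ([np.float64(-94.3), np.float64(167.2), np.float64(84.3), np.float64(-11.2)], [np.float64(0.0676), np.float64(0.0643), np.float64(0.0656), np.float64(0.0625)])
side cocoa [202.2 337.2] 495 [0.4231 0.3939 0.068 ]
```

```bash
python3 - <<'E'
from h import *
plan([.560,.229,.2])
E
```

```text
t 11.6 tcp [ 0.6841 -0.0686  0.3731] tilt [-0.002   0.0003] turn -0.0 travel [ 292.9 -134.4  173.4] gap 0.251 F [0.1 0.6 0.1] q1 -0.17 q6 -0.13
```

>>> play_rows:
  travel:
    - [20, -20, 0]
    - [30, -25, 0]
    - [30, -25, 0]
    - [34, -22, 0]
    - [36, -20, 0]
  turn: [0, 0, 0, 0, 0]
  claw: -1

```text
t: 12.05
tool_pos: [0.5761, 0.0862, 0.3734]
tool_rot: [-2.261, -2.179, 0.002]
ft_force: [-0.1, 0.8, -0.1]
finger_gap: 0.558
```

>>> play_rows:
  travel:
    - [37, -12, 0]
    - [36, -10, 10]
    - [35, 0, 20]
    - [35, 0, 20]
    - [0, 0, 35]
  turn: [0, 0, 0, 0, 0]

```text
t: 12.47
tool_pos: [0.5609, 0.2342, 0.2897]
tool_rot: [2.257, 2.185, 0.006]
ft_force: [1.1, 0.4, 0.3]
finger_gap: 0.92
```

>>> play_rows:
  travel:
    - [0, 0, 35]
    - [0, 0, 35]
    - [0, 0, 18]
    - [0, 0, 0]
    - [0, 0, 0]
  turn: [0, 0, 0, 0, 0]

```text
t: 12.88
tool_pos: [0.5606, 0.2289, 0.2007]
tool_rot: [-2.26, -2.18, 0.003]
ft_force: [-0.1, 0.2, 0.5]
finger_gap: 0.996
```

```bash
python3 - <<'E'
from find import *
plan([.560,.229,.048])
find()
c=cam("top");crop(c,"t6.png",120,140,280,260,4)
c=cam("side");crop(c,"s6.png",130,150,310,330,3)
E
```

```text
t 12.9 tcp [0.5606 0.2289 0.2007] tilt [-0.0023 -0.0007] turn -0.0 travel [  0.2  -0.3 152.7] gap 0.996 F [-0.1  0.2  0.5] q1 0.31 q6 0.35
top jar None
top tea None
top cocoa [153.3 243.9] 288 [0.4219 0.3915 0.068 ] 
side jar None
side tea None
side cocoa [202.2 337.3] 505 [0.4231 0.3941 0.068 ]
```

View pics/s6.png

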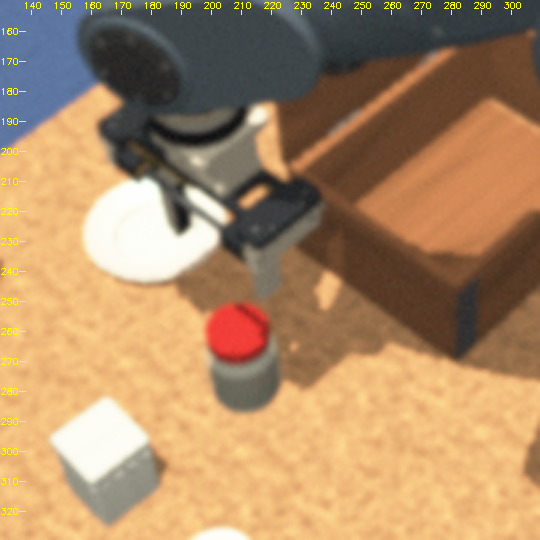

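The jar is unmoved and centred below the gripper. Descending.

>>> play_rows:
  travel:
    - [0, 0, 30]
    - [0, 0, 35]
    - [0, 0, 35]
    - [0, 0, 32]
    - [0, 0, 20]
  turn: [0, 0, 0, 0, 0]

```text
t: 13.5
tool_pos: [0.5606, 0.2287, 0.0476]
tool_rot: [-2.261, -2.18, 0.002]
ft_force: [0.2, -0.3, -0.2]
finger_gap: 1.002
```

>>> play_rows:
  travel:
    - [0, 0, 0]
    - [0, 0, 0]
    - [0, 0, 0]
    - [0, 0, 0]
    - [0, 0, 0]
  turn: [0, 0, 0, 0, 0]
  claw: 1
  squeeze: 25

```text
t: 13.92
tool_pos: [0.5623, 0.2294, 0.0515]
tool_rot: [2.26, 2.18, 0.005]
ft_force: [-0.2, 0.3, 7.4]
finger_gap: 0.703
```

>>> play_rows:
  travel:
    - [0, 0, 0]
    - [0, 0, 0]
    - [0, 0, -5]
    - [0, 0, -15]
    - [0, 0, -30]
  turn: [0, 0, 0, 0, 0]

```text
t: 14.33
tool_pos: [0.5592, 0.2284, 0.0977]
tool_rot: [-2.259, -2.179, 0.008]
ft_force: [-0.2, 0.2, -3.0]
finger_gap: 0.704
```

```bash
python3 - <<'E'
from h import *
plan(ch(-.012,.165,.26))
E
```

```text
t 14.3 tcp [0.5592 0.2284 0.0977] tilt [-0.0054 -0.0017] turn -0.0 travel [-203.1  -31.4 -161.7] gap 0.704 F [-0.2  0.2 -3. ] q1 0.31 q6 0.35
```

>>> play_rows:
  travel:
    - [0, 0, -35]
    - [0, 0, -35]
    - [0, 0, -35]
    - [-15, 0, -5]
    - [-30, -6, 0]
  turn: [0, 0, 0, 0, 0]

```text
t: 14.75
tool_pos: [0.5548, 0.1856, 0.2124]
tool_rot: [2.257, 2.182, 0.008]
ft_force: [0.9, 0.1, -3.5]
finger_gap: 0.702
```

>>> play_rows:
  travel:
    - [-35, -8, 0]
    - [-35, -8, 0]
    - [-35, -8, 0]
    - [-35, -2, 0]
    - [-18, 0, 0]
  turn: [0, 0, 0, 0, 0]

```text
t: 15.17
tool_pos: [0.5203, 0.0241, 0.2093]
tool_rot: [-2.262, -2.179, 0.002]
ft_force: [0.2, 0.7, -2.2]
finger_gap: 0.703
```

>>> play_rows:
  travel:
    - [0, 0, 0]
    - [0, 0, 25]
    - [0, 0, 35]
    - [0, 0, 30]
    - [0, 0, 10]
  turn: [0, 0, 0, 0, 0]

```text
t: 15.58
tool_pos: [0.5194, 0.0277, 0.1057]
tool_rot: [-2.258, -2.178, 0.006]
ft_force: [-1.6, -0.5, -3.8]
finger_gap: 0.704
```

```bash
python3 - <<'E'
from h import *
plan(ch(-.012,.165,.059))
c=cam("top");crop(c,"t7.png",200,130,360,260,4)
c=cam("side");crop(c,"s7.png",180,80,380,280,3)
E
```

```text
t 15.6 tcp [0.5194 0.0277 0.1057] tilt [-0.006   0.0003] turn -0.0 travel [-0.8  2.4 46.7] gap 0.704 F [-1.6 -0.5 -3.8] q1 -0.04 q6 -0.00
```

View pics/s7.png

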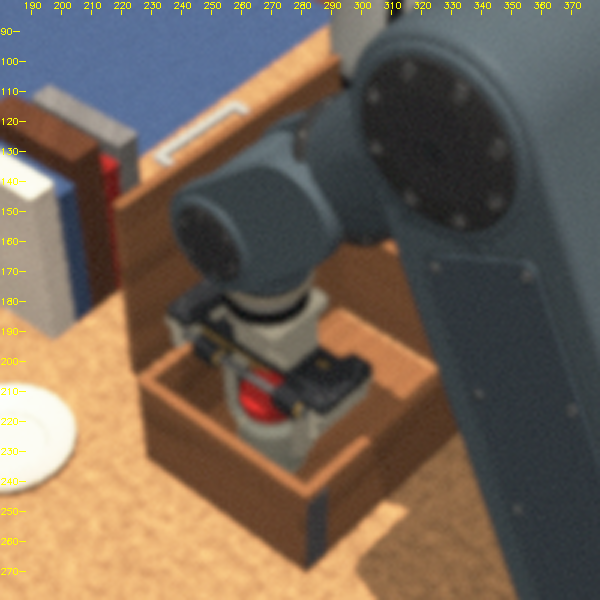

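The jar is inside the compartment and clear of the walls. Lowering it.

>>> play_rows:
  travel:
    - [0, 1, 15]
    - [0, 1, 13]
    - [0, 0, 9]
    - [0, 0, 5]
    - [0, 0, 2]
  turn: [0, 0, 0, 0, 0]

```text
t: 16.1
tool_pos: [0.5241, 0.0273, 0.0659]
tool_rot: [2.261, 2.181, 0.0]
ft_force: [1.1, -0.0, -3.0]
finger_gap: 0.703
```

>>> play_rows:
  travel:
    - [0, 0, 0]
    - [0, 0, 0.5]
    - [0, 0, 0.5]
    - [0, 0, 0]
    - [0, 0, 0]
  turn: [0, 0, 0, 0, 0]

```text
t: 16.52
tool_pos: [0.524, 0.0273, 0.0648]
tool_rot: [2.261, 2.181, 0.0]
ft_force: [1.0, 0.3, -2.7]
finger_gap: 0.704
```

>>> play_rows:
  travel:
    - [0, 0, 1]
    - [0, 0, 1]
    - [0, 0, 1]
    - [0, 0, 1]
    - [0, 0, 1]
  turn: [0, 0, 0, 0, 0]

```text
t: 16.93
tool_pos: [0.5238, 0.0272, 0.0595]
tool_rot: [-2.261, -2.181, 0.0]
ft_force: [-6.5, -1.0, 17.1]
finger_gap: 0.702
```

>>> play_rows:
  travel:
    - [0, 0, 1]
    - [0, 0, 0]
    - [0, 0, 1]
    - [0, 0, 0]
    - [0, 0, 0]
  turn: [0, 0, 0, 0, 0]

```text
t: 17.35
tool_pos: [0.5238, 0.0273, 0.0591]
tool_rot: [-2.261, -2.181, 0.0]
ft_force: [-9.7, 0.5, 22.8]
finger_gap: 0.7
```

>>> play_rows:
  travel:
    - [0, 0, -1]
    - [0, 0, 0]
    - [0, 0, 0]
    - [0, 0, 0]
    - [0, 0, 0]
  turn: [0, 0, 0, 0, 0]
  claw: -0.9

```text
t: 17.77
tool_pos: [0.5239, 0.0272, 0.0584]
tool_rot: [-2.261, -2.181, 0.0]
ft_force: [0.2, -0.2, 0.8]
finger_gap: 0.94
```

>>> play_rows:
  travel:
    - [0, 0, -20]
    - [0, 0, -30]
    - [0, 0, -35]
    - [0, 0, -35]
    - [0, 0, -30]
  turn: [0, 0, 0, 0, 0]

```text
t: 18.18
tool_pos: [0.5239, 0.0272, 0.2107]
tool_rot: [2.261, 2.18, 0.001]
ft_force: [1.4, 0.6, 0.5]
finger_gap: 0.947
```

```bash
sed -i 's/\[.5,.21\]/[.56,.229]/;s/\[.5,.35\]/[.575,.379]/;s/\[.4,.36\]/[.4225,.393]/' find.py; python3 - <<'E'
from find import *
plan([.575,.379,.3])
find()
c=cam("side");crop(c,"s8.png",90,80,380,380,2)
E
```

```text
t 18.2 tcp [0.5239 0.0272 0.2107] tilt [ 0.0009 -0.    ] turn -0.0 travel [353.4  38.5 -89.3] gap 0.947 F [1.4 0.6 0.5] q1 -0.04 q6 -0.00
top jar None
top tea [158.  192.5] 279 [0.5742 0.3771 0.082 ] ([np.float64(-4.3), np.float64(-97.8), np.float64(175.3), np.float64(82.3)], [np.float64(0.0529), np.float64(0.0516), np.float64(0.0528), np.float64(0.0512)])
top cocoa [153.2 243.9] 280 [0.4219 0.3917 0.068 ] 
side jar None
side tea [162.5 296. ] 543 [0.5757 0.3811 0.082 ] ([np.float64(-84.6), np.float64(174.1), np.float64(93.7), np.float64(-4.6)], [np.float64(0.064), np.float64(0.0703), np.float64(0.062), np.float64(0.0681)])
side cocoa [202.2 337.3] 505 [0.4231 0.3941 0.068 ]
```

View pics/s8.png

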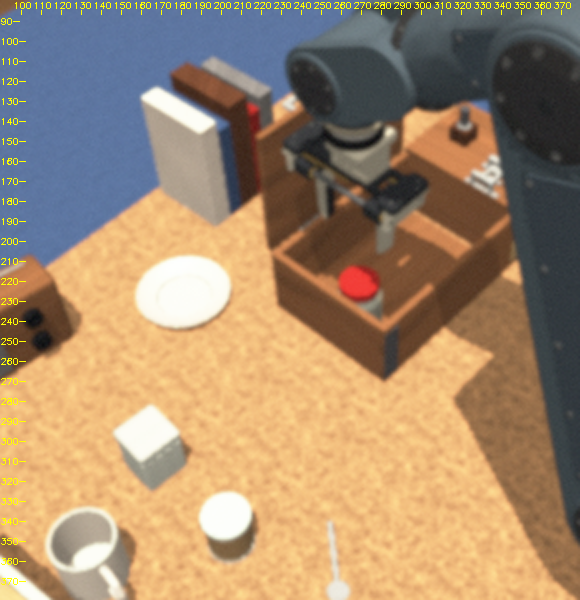

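The jar stands upright in the chest (side view (258,225)). Next is the tea tin at about (.575,.379).

>>> play_rows:
  travel:
    - [25, 3, -10]
    - [35, 4, 0]
    - [38, 4, 0]
    - [39, 4, 0]
    - [39, 4, 0]
  turn: [0, 0, 0, 0, 0]
  claw: -1

```text
t: 18.75
tool_pos: [0.5486, 0.204, 0.2167]
tool_rot: [-2.261, -2.18, 0.003]
ft_force: [0.6, -0.3, -0.4]
finger_gap: 0.997
```

>>> play_rows:
  travel:
    - [39, 4, 0]
    - [39, 4, 0]
    - [39, 4, 0]
    - [37, 4, 0]
    - [23, 3, 0]
  turn: [0, 0, 0, 0, 0]

```text
t: 19.17
tool_pos: [0.5737, 0.3818, 0.2159]
tool_rot: [-2.259, -2.182, 0.004]
ft_force: [0.2, -0.1, 0.7]
finger_gap: 0.997
```

>>> play_rows:
  travel:
    - [0, 0, 0]
    - [0, 0, 20]
    - [0, 0, 20]
    - [0, 0, 20]
    - [0, 0, 0]
  turn: [3, 0, 0, 0, 0]

```text
t: 19.58
tool_pos: [0.5723, 0.3774, 0.1521]
tool_rot: [-2.316, -2.12, 0.014]
ft_force: [0.2, -0.2, -0.2]
finger_gap: 1.001
```

```bash
python3 - <<'E'
from find import *
plan([.575,.379,.047],-.087)
find()
c=cam("side");crop(c,"s9.png",90,180,300,380,3)
c=cam("top");crop(c,"t9.png",90,120,250,260,4)
E
```

```text
t 19.6 tcp [0.5723 0.3774 0.1521] tilt [-0.008  -0.0045] turn -0.1 travel [  2.4   3.4 105.1] gap 1.001 F [ 0.2 -0.2 -0.2] q1 0.52 q6 0.60
top jar None
top tea None
top cocoa None
side jar None
side tea [158.6 298.9] 330 [0.5767 0.3931 0.082 ] ([np.float64(-84.6), np.float64(174.5), np.float64(93.8), np.float64(-4.6)], [np.float64(0.0417), np.float64(0.0654), np.float64(0.0405), np.float64(0.0641)])
side cocoa [202.2 337.3] 505 [0.4231 0.3941 0.068 ]
```

View pics/s9.png

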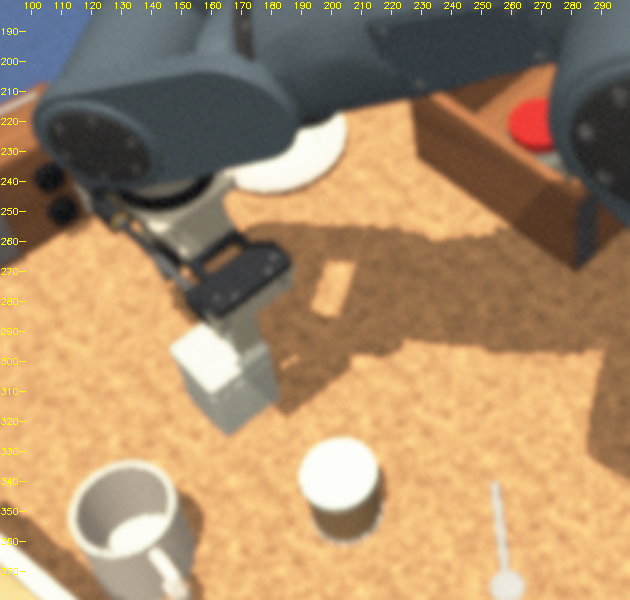

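>>> play_rows:
  travel:
    - [0, 3, 20]
    - [0, 0, 30]
    - [0, 0, 28]
    - [0, 0, 18]
    - [0, 0, 7]
  turn: [0, 0, 0, 0, 0]

```text
t: 20.2
tool_pos: [0.5769, 0.3779, 0.0536]
tool_rot: [-2.317, -2.121, 0.004]
ft_force: [-0.1, 0.6, -0.3]
finger_gap: 1.002
```

>>> play_rows:
  travel:
    - [0, 0, 0]
    - [0, 0, 0]
    - [0, 0, 0]
    - [0, 0, 0]
    - [0, 0, 0]
  turn: [0, 0, 0, 0, 0]
  claw: 1

```text
t: 20.62
tool_pos: [0.5781, 0.3787, 0.0569]
tool_rot: [2.317, 2.121, 0.003]
ft_force: [-0.7, 0.3, 1.0]
finger_gap: 0.69
```

>>> play_rows:
  travel:
    - [0, 0, 0]
    - [0, 0, 0]
    - [0, 0, -5]
    - [0, 0, -15]
    - [0, 0, -30]
  turn: [0, 0, 0, 0, 0]

```text
t: 21.03
tool_pos: [0.5759, 0.3774, 0.1034]
tool_rot: [-2.317, -2.12, 0.01]
ft_force: [0.3, 0.6, -2.3]
finger_gap: 0.666
```

```bash
python3 - <<'E'
from h import *
plan(ch(-.012,.075,.23))
E
```

```text
t 21.0 tcp [0.5759 0.3774 0.1034] tilt [-0.0054 -0.0031] turn -3.0 travel [-442.7  -42.4 -124.9] gap 0.666 F [ 0.3  0.6 -2.3] q1 0.51 q6 0.60
```

>>> play_rows:
  travel:
    - [0, 0, -33]
    - [0, 0, -36]
    - [0, 0, -36]
    - [-20, -2, 0]
    - [-30, -3, 0]
  turn: [-3, 0, 0, 0, 0]

```text
t: 21.45
tool_pos: [0.5713, 0.3301, 0.2141]
tool_rot: [2.258, 2.182, 0.009]
ft_force: [-0.1, -0.5, -3.5]
finger_gap: 0.664
```

```bash
python3 - <<'E'
from h import *
plan(ch(-.012,.075,.21))
c=cam("side");crop(c,"s10.png",90,100,330,380,2.1)
E
```

```text
t 21.4 tcp [0.5713 0.3301 0.2141] tilt [0.005  0.0029] turn 0.1 travel [-394.9  -38.9    2.7] gap 0.664 F [-0.1 -0.5 -3.5] q1 0.45 q6 0.49
```

View pics/s10.png

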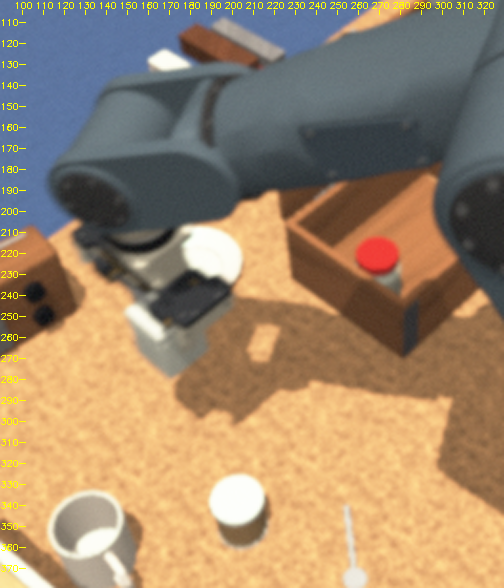

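The tin is held upright. Continuing over the compartment.

>>> play_rows:
  travel:
    - [-35, -4, 0]
    - [-38, -4, 0]
    - [-39, -4, 0]
    - [-39, -4, 0]
    - [-39, -4, 0]
  turn: [0, 0, 0, 0, 0]

```text
t: 21.92
tool_pos: [0.5432, 0.1378, 0.2115]
tool_rot: [2.261, 2.181, 0.001]
ft_force: [1.1, 0.4, -2.7]
finger_gap: 0.663
```

>>> play_rows:
  travel:
    - [-39, -4, 0]
    - [-39, -4, 0]
    - [-39, -3, 0]
    - [-38, -3, 0]
    - [-25, -2, 0]
  turn: [0, 0, 0, 0, 0]

```text
t: 22.33
tool_pos: [0.5206, -0.0427, 0.2116]
tool_rot: [2.262, 2.179, 0.0]
ft_force: [0.0, -0.2, -2.1]
finger_gap: 0.665
```

>>> play_rows:
  travel:
    - [-10, 0, 0]
    - [-6, 0, 20]
    - [0, 0, 35]
    - [0, 0, 35]
    - [0, 0, 20]
  turn: [0, 0, 0, 0, 0]

```text
t: 22.75
tool_pos: [0.5197, -0.0553, 0.0982]
tool_rot: [-2.26, -2.179, 0.002]
ft_force: [-0.3, -1.0, -3.0]
finger_gap: 0.663
```

```bash
python3 - <<'E'
from h import *
plan(ch(-.012,.075,.065))
c=cam("side");crop(c,"s11.png",180,80,380,280,3)
E
```

```text
t 22.8 tcp [ 0.5197 -0.0553  0.0982] tilt [-0.0025  0.0007] turn -0.0 travel [-7.9 -1.1 33.2] gap 0.663 F [-0.3 -1.  -3. ] q1 -0.20 q6 -0.16
```

View pics/s11.png

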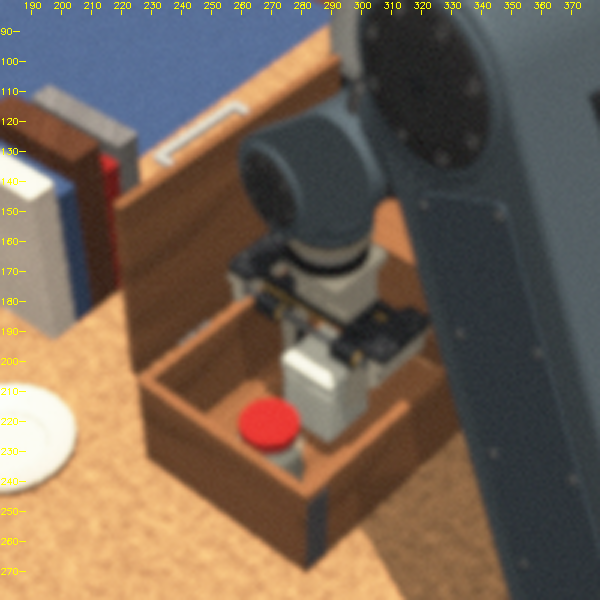

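Clear of the jar. Lowering until it touches the floor.

>>> play_rows:
  travel:
    - [-4, 0, 12]
    - [-4, 0, 8]
    - [0, 0, 4]
    - [0, 0, 2]
    - [0, 0, 1]
  turn: [0, 0, 0, 0, 0]

```text
t: 23.22
tool_pos: [0.5209, -0.0637, 0.0741]
tool_rot: [2.261, 2.181, 0.001]
ft_force: [0.3, 0.6, -2.3]
finger_gap: 0.667
```

>>> play_rows:
  travel:
    - [0, 0, 1]
    - [0, 0, 1]
    - [0, 0, 1]
    - [0, 0, 1]
    - [0, 0, 0]
  turn: [0, 0, 0, 0, 0]

```text
t: 23.63
tool_pos: [0.5205, -0.0638, 0.0695]
tool_rot: [-2.261, -2.181, 0.0]
ft_force: [-0.1, -0.4, -3.4]
finger_gap: 0.666
```

>>> play_rows:
  travel:
    - [0, 0, 1]
    - [0, 0, 1]
    - [0, 0, 1]
    - [0, 0, 1]
    - [0, 0, 0]
  turn: [0, 0, 0, 0, 0]

```text
t: 24.05
tool_pos: [0.5204, -0.0638, 0.0653]
tool_rot: [-2.261, -2.181, 0.0]
ft_force: [1.2, 0.2, -2.1]
finger_gap: 0.669
```

>>> play_rows:
  travel:
    - [0, 0, 1]
    - [0, 0, 1]
    - [0, 0, 0]
    - [0, 0, 0]
    - [0, 0, 0]
  turn: [0, 0, 0, 0, 0]

```text
t: 24.47
tool_pos: [0.5205, -0.0636, 0.0646]
tool_rot: [-2.261, -2.181, -0.0]
ft_force: [-6.3, 4.2, 14.4]
finger_gap: 0.661
```

Contact. Release and rise, then look for the cocoa tin again.

>>> play_rows:
  travel:
    - [0, 0, 0]
    - [0, 0, 0]
    - [0, 0, 0]
    - [0, 0, 0]
    - [0, 0, 0]
  turn: [0, 0, 0, 0, 0]
  claw: -0.9

```text
t: 24.88
tool_pos: [0.5206, -0.0639, 0.0634]
tool_rot: [-2.261, -2.181, 0.0]
ft_force: [0.1, 0.5, 0.2]
finger_gap: 0.941
```

>>> play_rows:
  travel:
    - [0, 0, -20]
    - [0, 0, -30]
    - [0, 0, -35]
    - [0, 0, -35]
    - [0, 0, -35]
  turn: [0, 0, 0, 0, 0]

```text
t: 25.3
tool_pos: [0.5202, -0.0638, 0.2201]
tool_rot: [-2.261, -2.181, 0.0]
ft_force: [0.5, 0.0, -0.0]
finger_gap: 0.952
```

```bash
python3 - <<'E'
from find import *
plan([.4225,.393,.22])
find()
c=cam("side");crop(c,"s12.png",90,80,380,380,2)
E
```

```text
t 25.3 tcp [ 0.5202 -0.0638  0.2201] tilt [-0.0003  0.0001] turn -0.0 travel [ 4.530e+02 -1.141e+02  2.000e-01] gap 0.952 F [ 0.5  0.  -0. ] q1 -0.21 q6 -0.17
top jar None
top tea None
top cocoa [153.3 243.8] 272 [0.422  0.3916 0.068 ] 
side jar None
side tea None
side cocoa [202.2 337.3] 506 [0.4231 0.3941 0.068 ]
```

View pics/s12.png

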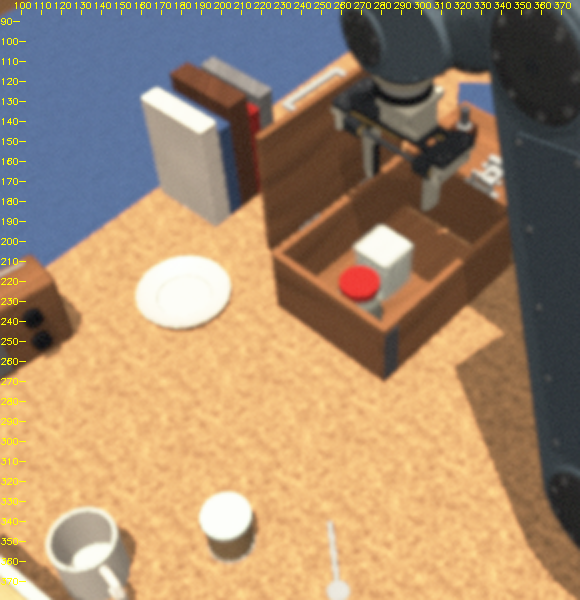

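Jar and tea tin stand upright in the chest and the cocoa tin is unmoved. Going to it.

>>> play_rows:
  travel:
    - [30, -6, 0]
    - [38, -8, 0]
    - [40, -9, 0]
    - [40, -10, 0]
    - [40, -10, 0]
  turn: [0, 0, 0, 0, 0]
  claw: -1

```text
t: 25.87
tool_pos: [0.4831, 0.1271, 0.217]
tool_rot: [-2.261, -2.179, 0.003]
ft_force: [0.6, 0.1, -0.7]
finger_gap: 1.0
```

>>> play_rows:
  travel:
    - [40, -10, 0]
    - [40, -10, 0]
    - [40, -10, 0]
    - [40, -10, 0]
    - [40, -11, 0]
  turn: [0, 0, 0, 0, 0]

```text
t: 26.28
tool_pos: [0.4393, 0.3289, 0.2169]
tool_rot: [-2.261, -2.181, 0.004]
ft_force: [0.9, 0.2, -0.0]
finger_gap: 0.999
```

>>> play_rows:
  travel:
    - [38, -11, 0]
    - [27, -9, 0]
    - [0, 0, 20]
    - [0, 0, 30]
    - [0, 0, 15]
  turn: [0, 0, 0, 0, 0]

```text
t: 26.7
tool_pos: [0.4212, 0.3924, 0.1491]
tool_rot: [-2.26, -2.182, 0.008]
ft_force: [-1.1, 0.2, 0.0]
finger_gap: 0.999
```

```bash
python3 - <<'E'
from find import *
plan([.4225,.393,.046])
find()
c=cam("side");crop(c,"s13.png",90,180,300,400,2.7)
E
```

```text
t 26.7 tcp [0.4212 0.3924 0.1491] tilt [-0.004  -0.0032] turn 0.1 travel [  1.    1.7 103.1] gap 0.999 F [-1.1  0.2  0. ] q1 0.67 q6 0.70
top jar None
top tea None
top cocoa None
side jar None
side tea None
side cocoa [199.5 339.6] 350 [0.4236 0.4025 0.068 ]
```

View pics/s13.png

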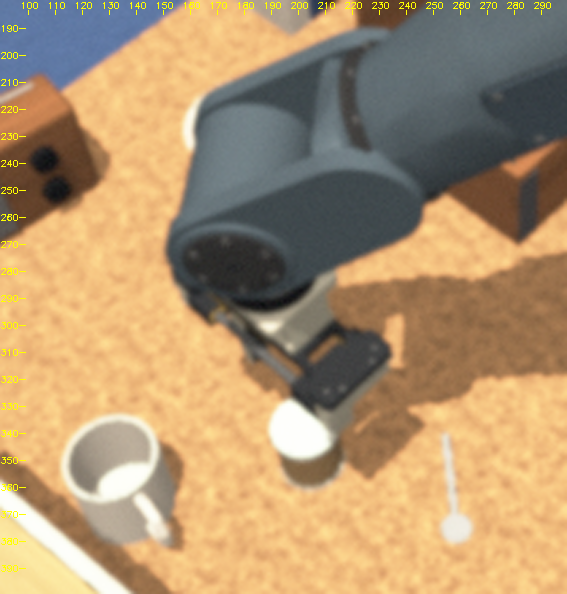

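>>> play_rows:
  travel:
    - [1, 1, 20]
    - [0, 0, 30]
    - [0, 0, 28]
    - [0, 0, 18]
    - [0, 0, 5]
  turn: [0, 0, 0, 0, 0]

```text
t: 27.27
tool_pos: [0.4234, 0.3932, 0.0506]
tool_rot: [-2.261, -2.18, 0.005]
ft_force: [-0.1, -0.3, -0.0]
finger_gap: 0.999
```

>>> play_rows:
  travel:
    - [0, 0, 0]
    - [0, 0, 0]
    - [0, 0, 0]
    - [0, 0, 0]
    - [0, 0, 0]
  turn: [0, 0, 0, 0, 0]
  claw: 1

```text
t: 27.68
tool_pos: [0.4245, 0.3943, 0.0536]
tool_rot: [2.261, 2.181, 0.003]
ft_force: [-0.3, 0.4, -0.2]
finger_gap: 0.693
```

>>> play_rows:
  travel:
    - [0, 0, 0]
    - [0, 0, 0]
    - [0, 0, -5]
    - [0, 0, -15]
    - [0, 0, -30]
  turn: [0, 0, 0, 0, 0]

```text
t: 28.1
tool_pos: [0.4225, 0.3927, 0.1005]
tool_rot: [-2.261, -2.181, 0.009]
ft_force: [0.3, 0.4, -1.8]
finger_gap: 0.65
```

```bash
python3 - <<'E'
from h import *
plan(ch(-.012,-.013,.21))
c=cam("side");crop(c,"s14.png",90,180,300,400,2.7)
E
```

```text
t 28.1 tcp [0.4225 0.3927 0.1005] tilt [-0.0046 -0.0037] turn -0.0 travel [-540.5  111.6 -107.9] gap 0.650 F [ 0.3  0.4 -1.8] q1 0.67 q6 0.70
```

View pics/s14.png

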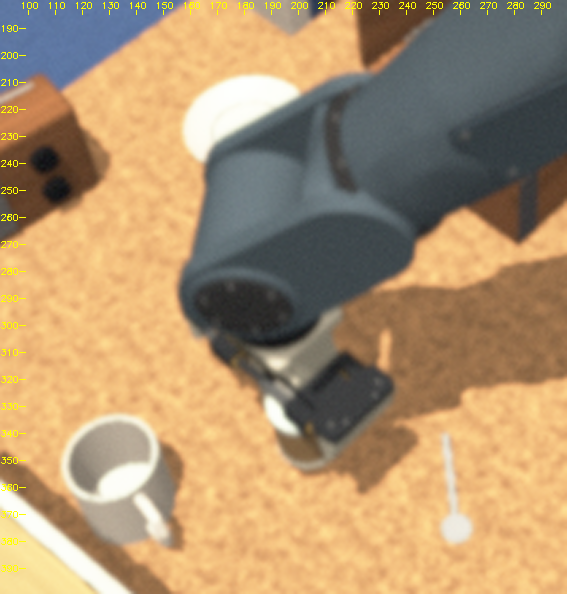

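Held. Lift and carry it over the compartment.

>>> play_rows:
  travel:
    - [0, 0, -33]
    - [0, 0, -38]
    - [0, 0, -38]
    - [-20, 4, 0]
    - [-35, 7, 0]
  turn: [0, 0, 0, 0, 0]

```text
t: 28.57
tool_pos: [0.4335, 0.3404, 0.214]
tool_rot: [2.258, 2.184, 0.008]
ft_force: [0.5, -1.0, -2.8]
finger_gap: 0.65
```

>>> play_rows:
  travel:
    - [-39, 8, 0]
    - [-39, 8, 0]
    - [-39, 8, 0]
    - [-39, 8, 0]
    - [-39, 8, 0]
  turn: [0, 0, 0, 0, 0]

```text
t: 28.98
tool_pos: [0.4657, 0.1404, 0.2118]
tool_rot: [2.261, 2.181, 0.0]
ft_force: [1.1, 0.3, -1.7]
finger_gap: 0.648
```

>>> play_rows:
  travel:
    - [-39, 8, 0]
    - [-39, 8, 0]
    - [-39, 8, 0]
    - [-39, 8, 0]
    - [-39, 8, 0]
  turn: [0, 0, 0, 0, 0]

```text
t: 29.4
tool_pos: [0.4987, -0.0561, 0.2118]
tool_rot: [2.261, 2.181, 0.0]
ft_force: [1.2, 1.1, -1.8]
finger_gap: 0.647
```

>>> play_rows:
  travel:
    - [-38, 8, 0]
    - [-30, 7, 0]
    - [-20, 4, 0]
    - [-7, 1, 0]
    - [0, 0, 0]
  turn: [0, 0, 0, 0, 0]

```text
t: 29.82
tool_pos: [0.5153, -0.1509, 0.2114]
tool_rot: [-2.263, -2.179, 0.0]
ft_force: [-1.0, -0.5, -0.6]
finger_gap: 0.648
```

```bash
python3 - <<'E'
from h import *
plan(ch(-.012,-.013,.064))
c=cam("side");crop(c,"s15.png",180,80,380,280,3)
E
```

```text
t 29.8 tcp [ 0.5153 -0.1509  0.2114] tilt [-0.0002  0.    ] turn -0.1 travel [ -0.2  -0.2 147.4] gap 0.648 F [-1.  -0.5 -0.6] q1 -0.37 q6 -0.33
```

View pics/s15.png

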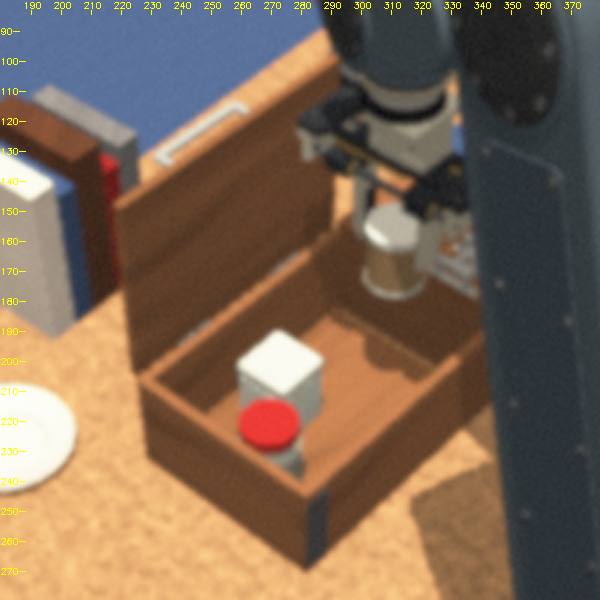

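>>> play_rows:
  travel:
    - [0, 0, 25]
    - [0, 0, 35]
    - [0, 0, 35]
    - [0, 0, 25]
    - [0, 0, 12]
  turn: [0, 0, 0, 0, 0]

```text
t: 30.28
tool_pos: [0.5139, -0.1476, 0.0767]
tool_rot: [-2.257, -2.18, 0.003]
ft_force: [-0.0, 0.5, -1.6]
finger_gap: 0.648
```

>>> play_rows:
  travel:
    - [0, 0, 5]
    - [0, 0, 3]
    - [0, 0, 2]
    - [0, 0, 1]
    - [0, 0, 1]
  turn: [0, 0, 0, 0, 0]

```text
t: 30.7
tool_pos: [0.5161, -0.1499, 0.0686]
tool_rot: [2.26, 2.18, 0.001]
ft_force: [0.1, 0.4, -2.0]
finger_gap: 0.647
```

>>> play_rows:
  travel:
    - [0, 0, 1]
    - [0, 0, 1]
    - [0, 0, 1]
    - [0, 0, 0]
    - [0, 0, 0]
  turn: [0, 0, 0, 0, 0]

```text
t: 31.12
tool_pos: [0.5154, -0.1497, 0.0645]
tool_rot: [-2.261, -2.181, 0.0]
ft_force: [-0.2, -0.1, -2.3]
finger_gap: 0.65
```

>>> play_rows:
  travel:
    - [0, 0, 1]
    - [0, 0, 1]
    - [0, 0, 0]
    - [0, 0, 0]
    - [0, 0, 0]
  turn: [0, 0, 0, 0, 0]

```text
t: 31.53
tool_pos: [0.5155, -0.1497, 0.0625]
tool_rot: [2.261, 2.181, 0.0]
ft_force: [0.2, 0.0, -2.3]
finger_gap: 0.644
```

>>> play_rows:
  travel:
    - [0, 0, 1]
    - [0, 0, 0.5]
    - [0, 0, 0]
    - [0, 0, 0]
    - [0, 0, 0]
  turn: [0, 0, 0, 0, 0]

```text
t: 31.95
tool_pos: [0.5155, -0.1498, 0.0614]
tool_rot: [2.261, 2.181, 0.0]
ft_force: [-3.3, 0.4, 5.8]
finger_gap: 0.646
```

>>> play_rows:
  travel:
    - [0, 0, 0]
    - [0, 0, 0]
    - [0, 0, 0]
    - [0, 0, 0]
    - [0, 0, 0]
  turn: [0, 0, 0, 0, 0]
  claw: -0.9

```text
t: 32.37
tool_pos: [0.5155, -0.1497, 0.061]
tool_rot: [2.261, 2.181, 0.0]
ft_force: [0.3, 0.0, -0.3]
finger_gap: 0.933
```

>>> play_rows:
  travel:
    - [0, 0, -20]
    - [0, 0, -35]
    - [0, 0, -40]
    - [0, 0, -40]
    - [0, 0, -40]
  turn: [0, 0, 0, 0, 0]

```text
t: 32.78
tool_pos: [0.515, -0.1495, 0.2379]
tool_rot: [-2.261, -2.181, 0.0]
ft_force: [0.9, -0.1, -0.3]
finger_gap: 0.95
```

>>> play_rows:
  travel:
    - [0, 0, -40]
    - [0, 0, -40]
    - [0, 0, -40]
    - [0, 0, -25]
    - [0, 0, 0]
  turn: [0, 0, 0, 0, 0]
  claw: 0.5

```text
t: 33.2
tool_pos: [0.5166, -0.1501, 0.3868]
tool_rot: [2.255, 2.175, 0.006]
ft_force: [-0.3, 0.9, 0.5]
finger_gap: 0.641
```

```bash
python3 - <<'E'
from h import *
plan(ch(.107+.047,.0765,.38))
c=cam("side");crop(c,"s16.png",180,80,380,280,3)
c=cam("top");cv2.imwrite("pics/t16.png",c["frame"][:,:,::-1])
E
```

```text
t 33.2 tcp [ 0.5166 -0.1501  0.3868] tilt [ 0.0083 -0.0031] turn -0.0 travel [ 88.5 164.4   7.9] gap 0.641 F [-0.3  0.9  0.5] q1 -0.37 q6 -0.33
```

View pics/s16.png

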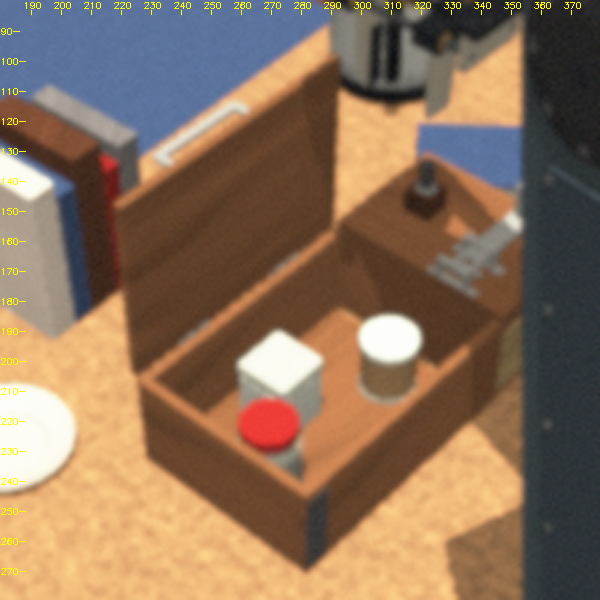

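View pics/t16.png

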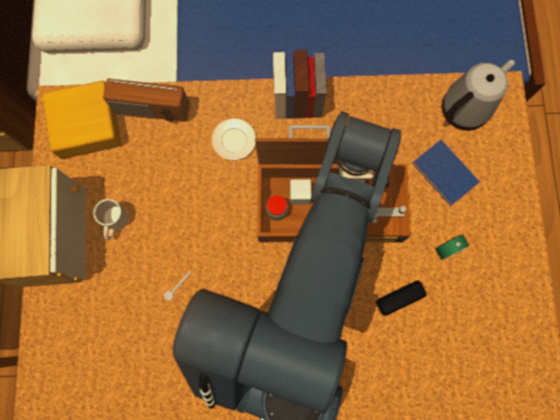

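All three tins stand upright in the chest and nothing else to stow is on the shelf. Going back to the lid handle, with the grasp at its earlier release pose.

>>> play_rows:
  travel:
    - [15, 25, 0]
    - [18, 35, 0]
    - [18, 36, 0]
    - [18, 35, 0]
    - [17, 30, 0]
  turn: [0, 0, 0, 0, 0]

```text
t: 33.72
tool_pos: [0.6809, -0.0684, 0.3783]
tool_rot: [-2.259, -2.179, 0.003]
ft_force: [0.1, -0.3, -0.5]
finger_gap: 0.256
```

```bash
python3 - <<'E'
from h import *
plan([.6841,-.0686,.2996])
E
```

```text
t 33.7 tcp [ 0.6809 -0.0684  0.3783] tilt [-0.0033  0.0006] turn -0.0 travel [-0.1  3.5 78.7] gap 0.256 F [ 0.1 -0.3 -0.5] q1 -0.17 q6 -0.13
```

>>> play_rows:
  travel:
    - [0, 2.5, 10]
    - [0, 0, 20]
    - [0, 0, 25]
    - [0, 0, 15]
    - [0, 0, 6]
  turn: [0, 0, 0, 0, 0]

```text
t: 34.13
tool_pos: [0.6804, -0.0697, 0.3001]
tool_rot: [-2.257, -2.177, 0.007]
ft_force: [0.3, -0.1, -0.3]
finger_gap: 0.248
```

>>> play_rows:
  travel:
    - [0, 0, 0]
    - [0, 0, 0]
    - [0, 0, 0]
    - [0, 0, 0]
    - [0, 0, 0]
  turn: [0, 0, 0, 0, 0]
  claw: 1
  squeeze: 20

```text
t: 34.55
tool_pos: [0.6822, -0.0699, 0.3058]
tool_rot: [2.26, 2.18, 0.001]
ft_force: [2.6, -2.2, -1.4]
finger_gap: 0.097
```

```bash
python3 - <<'E'
from h import *
plan([.6841,-.0686,.2996])
o,p,_=tool();l=local(p)-[.107,0,.113]; print(l*1e3,np.hypot(l[0],l[2]),np.degrees(np.arctan2(l[2],l[0])))
E
```

```text
t 34.5 tcp [ 0.6822 -0.0699  0.3058] tilt [ 0.0015 -0.0004] turn -0.0 travel [1.3 1.8 6.2] gap 0.097 F [ 2.6 -2.2 -1.4] q1 -0.17 q6 -0.13
[ 45.17732934  74.16944766 192.75991254] 0.19798326941629846 76.80960769987271
```

>>> play_rows:
  travel:
    - [0, -11.5, -2.5]
    - [0, -11.7, -1.8]
    - [0, -11.8, -1.1]
    - [0, -11.8, -0.4]
    - [0, -11.8, 0.4]
  turn: [0, 0, 0, 0, 0]

```text
t: 34.97
tool_pos: [0.6234, -0.0677, 0.3116]
tool_rot: [2.26, 2.179, 0.003]
ft_force: [3.3, -1.7, -0.3]
finger_gap: 0.101
```

>>> play_rows:
  travel:
    - [0, -11.8, 1.1]
    - [0, -11.7, 1.9]
    - [0, -11.5, 2.6]
    - [0, -11.4, 3.3]
    - [0, -11.1, 4]
  turn: [0, 0, 0, 0, 0]

```text
t: 35.38
tool_pos: [0.566, -0.0655, 0.2988]
tool_rot: [2.259, 2.179, 0.003]
ft_force: [2.3, 0.6, 1.7]
finger_gap: 0.099
```

```bash
python3 - <<'E'
from h import *
plan([.6841,-.0686,.2996])
o,p,_=tool();l=local(p)-[.107,0,.113]; print(l*1e3,np.hypot(l[0],l[2]),np.degrees(np.arctan2(l[2],l[0])))
E
```

```text
t 35.4 tcp [ 0.566  -0.0655  0.2988] tilt [ 0.0033 -0.0004] turn -0.0 travel [  1.1 118.1  -0.4] gap 0.099 F [2.3 0.6 1.7] q1 -0.20 q6 -0.16
[-71.118699    74.36435037 185.84653548] 0.19898945725248168 110.94056571142775
```

Forces are low; continuing along the arc.

>>> play_rows:
  travel:
    - [0, -10.9, 4.7]
    - [0, -10.5, 5.3]
    - [0, -10.2, 6]
    - [0, -9.8, 6.6]
    - [0, -9.4, 7.2]
  turn: [0, 0, 0, 0, 0]

```text
t: 35.8
tool_pos: [0.5153, -0.0635, 0.2687]
tool_rot: [2.26, 2.179, 0.003]
ft_force: [3.4, 0.9, 0.2]
finger_gap: 0.099
```

>>> play_rows:
  travel:
    - [0, -8.9, 7.8]
    - [0, -8.4, 8.3]
    - [0, -7.9, 8.8]
    - [0, -7.3, 9.3]
    - [0, -6.7, 9.7]
  turn: [0, 0, 0, 0, 0]

```text
t: 36.22
tool_pos: [0.4765, -0.0621, 0.2246]
tool_rot: [2.26, 2.179, 0.004]
ft_force: [4.9, 1.2, -1.9]
finger_gap: 0.102
```

```bash
python3 - <<'E'
from h import *
plan([.4545,-.0604,.164])
E
```

```text
t 36.2 tcp [ 0.4765 -0.0621  0.2246] tilt [ 0.0034 -0.0001] turn -0.0 travel [  1.  -22.3  60.5] gap 0.102 F [ 4.9  1.2 -1.9] q1 -0.23 q6 -0.19
```

>>> play_rows:
  travel:
    - [0, -5.8, 10.1]
    - [0, -5.2, 10.5]
    - [0, -4.6, 10.8]
    - [0, -4, 11]
    - [0, -3.3, 9]
  turn: [0, 0, 0, 0, 0]

```text
t: 36.63
tool_pos: [0.4543, -0.0614, 0.173]
tool_rot: [2.259, 2.178, 0.004]
ft_force: [11.9, 0.9, 29.6]
finger_gap: 0.101
```

>>> play_rows:
  travel:
    - [0, 0, 1]
    - [0, 0, 1]
    - [0, 0, 1]
    - [0, 0, 0]
    - [0, 0, 0]
  turn: [0, 0, 0, 0, 0]

```text
t: 37.05
tool_pos: [0.4545, -0.0616, 0.1715]
tool_rot: [2.259, 2.179, 0.004]
ft_force: [-1.6, 2.1, 17.6]
finger_gap: 0.099
```

>>> play_rows:
  travel:
    - [0, 0, 1]
    - [0, 0, 1]
    - [0, 0, 0]
    - [0, 0, 0]
    - [0, 0, 0]
  turn: [0, 0, 0, 0, 0]

```text
t: 37.47
tool_pos: [0.4545, -0.0618, 0.1699]
tool_rot: [2.258, 2.179, 0.003]
ft_force: [-4.4, 0.5, 23.5]
finger_gap: 0.099
```

>>> play_rows:
  travel:
    - [0, 0, 0]
    - [0, 0, 0]
    - [0, 0, 0]
    - [0, 0, 0]
    - [0, 0, 0]
  turn: [0, 0, 0, 0, 0]
  claw: 0.5

```text
t: 37.88
tool_pos: [0.453, -0.0614, 0.1674]
tool_rot: [-2.261, -2.181, 0.0]
ft_force: [-0.1, -0.3, 0.3]
finger_gap: 0.247
```

>>> play_rows:
  travel:
    - [0, 0, -20]
    - [0, 0, -30]
    - [-20, 0, -20]
    - [-35, 8, 0]
    - [-35, 8, 0]
  turn: [0, 0, 0, 0, 0]

```text
t: 38.3
tool_pos: [0.4663, -0.1528, 0.2389]
tool_rot: [2.257, 2.181, 0.002]
ft_force: [0.9, 1.4, -0.3]
finger_gap: 0.251
```

>>> play_rows:
  travel:
    - [-35, 5, 0]
    - [-39, 5, 0]
    - [-39, 5, 0]
    - [-39, 5, 0]
    - [-20, 0, 0]
  turn: [0, 0, 0, 0, 0]

```text
t: 38.72
tool_pos: [0.4795, -0.3282, 0.237]
tool_rot: [2.263, 2.179, -0.001]
ft_force: [0.8, -0.1, -0.2]
finger_gap: 0.251
```

```bash
python3 - <<'E'
from h import *
plan([.482,-.3265,.169])
c=cam("top");crop(c,"t17.png",250,155,415,245,4.8)
c=cam("side");crop(c,"s17.png",220,90,400,270,3.3)
E
```

```text
t 38.7 tcp [ 0.4795 -0.3282  0.237 ] tilt [ 0.     -0.0006] turn -0.1 travel [ 1.9  2.4 68. ] gap 0.251 F [ 0.8 -0.1 -0.2] q1 -0.68 q6 -0.64
```

View pics/t17.png

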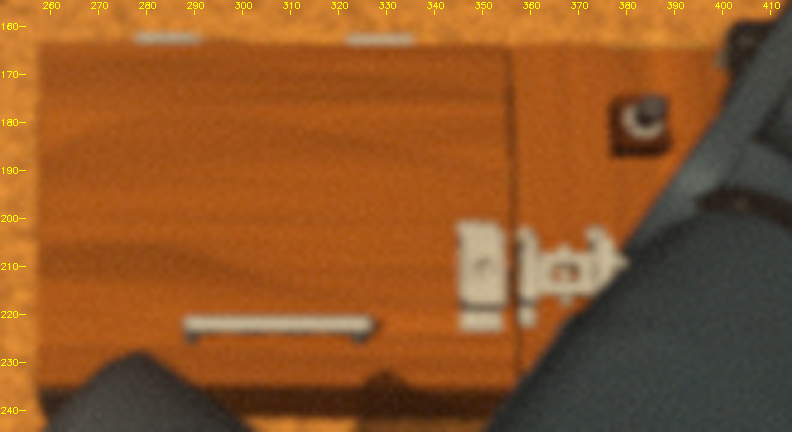

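View pics/s17.png

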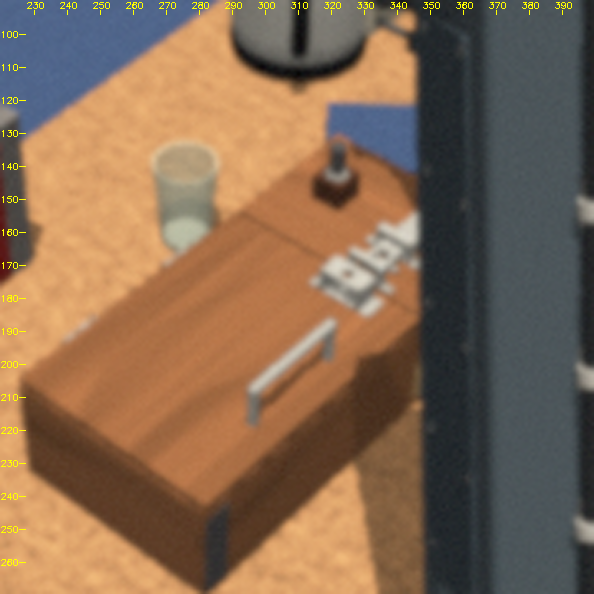

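The lid is shut: the handle pixels match the start. Regrasping the drawn knob.

>>> play_rows:
  travel:
    - [2, 2.5, 0]
    - [0, 0, 15]
    - [0, 0, 25]
    - [0, 0, 22]
    - [0, 0, 6]
  turn: [0, 0, 0, 0, 0]
  claw: 0

```text
t: 39.23
tool_pos: [0.4813, -0.3201, 0.1665]
tool_rot: [-2.256, -2.179, 0.001]
ft_force: [-0.4, 0.5, -0.7]
finger_gap: 0.495
```

```bash
python3 - <<'E'
from h import *
plan([.4825,-.3265,.169])
E
```

```text
t 39.2 tcp [ 0.4813 -0.3201  0.1665] tilt [-0.0036  0.003 ] turn 0.1 travel [-6.3  1.4 -2.5] gap 0.495 F [-0.4  0.5 -0.7] q1 -0.67 q6 -0.63
```

>>> play_rows:
  travel:
    - [0, 0, 0]
    - [0, 0, 0]
    - [0, 0, 0]
    - [0, 0, 0]
    - [0, 0, 0]
  turn: [0, 0, 0, 0, 0]
  claw: 1
  squeeze: 30

```text
t: 39.65
tool_pos: [0.4824, -0.3228, 0.1705]
tool_rot: [2.26, 2.18, 0.0]
ft_force: [-11.2, 0.3, 5.0]
finger_gap: 0.19
```

>>> play_rows:
  travel:
    - [0, 0, 0]
    - [0, 0, 0]
    - [0, 0, 0]
    - [0, 0, 0]
    - [0, 0, 0]
  turn: [0, 0, 0, 0, 0]

```text
t: 40.07
tool_pos: [0.4822, -0.3228, 0.1704]
tool_rot: [2.261, 2.18, 0.0]
ft_force: [-2.7, 1.8, 5.3]
finger_gap: 0.188
```

>>> play_rows:
  travel:
    - [0, 0, -2]
    - [0, 0, -2]
    - [0, 0, -2]
    - [0, 0, -1]
    - [0, 0, 0]
  turn: [0, 0, 0, 0, 0]

```text
t: 40.48
tool_pos: [0.4822, -0.3227, 0.1767]
tool_rot: [2.261, 2.181, -0.0]
ft_force: [-0.2, -0.4, -1.4]
finger_gap: 0.186
```

>>> play_rows:
  travel:
    - [4, 0, 0]
    - [6, 0, 0]
    - [6, 0, 0]
    - [6, 0, 0]
    - [6, 0, 0]
  turn: [0, 0, 0, 0, 0]

```text
t: 40.9
tool_pos: [0.4832, -0.2938, 0.1764]
tool_rot: [-2.261, -2.181, -0.0]
ft_force: [1.2, -1.9, -1.2]
finger_gap: 0.189
```

>>> play_rows:
  travel:
    - [6, 0, 0]
    - [5, 0, 0]
    - [4, 0, 0]
    - [3, 0, 0]
    - [0, 0, 0]
  turn: [0, 0, 0, 0, 0]

```text
t: 41.32
tool_pos: [0.4838, -0.2767, 0.1766]
tool_rot: [2.26, 2.181, -0.001]
ft_force: [0.4, -3.2, -1.8]
finger_gap: 0.187
```

```bash
python3 - <<'E'
from h import *
plan([.4838,-.2768,.169])
E
```

```text
t 41.3 tcp [ 0.4838 -0.2767  0.1766] tilt [ 0.0001 -0.0013] turn 0.0 travel [-0.1 -0.   7.6] gap 0.187 F [ 0.4 -3.2 -1.8] q1 -0.60 q6 -0.57
```

Home position reached. I push slightly into the end stop, then lower.

>>> play_rows:
  travel:
    - [1, 0, 0]
    - [0.5, 0, 0]
    - [0, 0, 0]
    - [0, 0, 0]
    - [0, 0, 0]
  turn: [0, 0, 0, 0, 0]

```text
t: 41.73
tool_pos: [0.4839, -0.2766, 0.1768]
tool_rot: [2.26, 2.179, -0.002]
ft_force: [-0.5, -9.7, -0.1]
finger_gap: 0.189
```

>>> play_rows:
  travel:
    - [0, 0, 2]
    - [0, 0, 2]
    - [0, 0, 2]
    - [0, 0, 1]
    - [0, 0, 0]
  turn: [0, 0, 0, 0, 0]

```text
t: 42.15
tool_pos: [0.4839, -0.2766, 0.1704]
tool_rot: [2.26, 2.179, -0.002]
ft_force: [-3.2, -8.0, 5.2]
finger_gap: 0.186
```

```bash
python3 - <<'E'
from h import *
plan([.4838,-.2768,.169])
E
```

```text
t 42.1 tcp [ 0.4839 -0.2766  0.1704] tilt [ 0.0007 -0.0028] turn -0.0 travel [-0.2 -0.1  1.4] gap 0.186 F [-3.2 -8.   5.2] q1 -0.60 q6 -0.56
```

>>> play_rows:
  travel:
    - [-1, 0, 0]
    - [0, 0, 0]
    - [0, 0, 0]
    - [0, 0, -10]
    - [0, 0, -25]
  turn: [0, 0, 0, 0, 0]
  claw: 0.2

```text
t: 42.57
tool_pos: [0.4827, -0.2751, 0.2026]
tool_rot: [-2.257, -2.177, 0.001]
ft_force: [-0.4, 0.4, -0.8]
finger_gap: 0.397
```

```bash
python3 - <<'E'
from h import *
np.set_printoptions(linewidth=200)
for n,(u0,v0,u1,v1) in dict(top=(341,198,360,226),side=(314,163,340,188)).items():
    g=cv2.cvtColor(cv2.imread(f"pics/{n}0.png"),cv2.COLOR_BGR2GRAY)
    print(n,"cols",u0); 
    for v in range(v0,v1): print(v,g[v,u0:u1])
plan(ch(.05,-.144,.23))
E
```

```text
top cols 341
198 [ 99 100  98  96  96  99  97 102  96 101  99  98  99 100  92  82  88  98 103]
199 [102  99 101  98 100  99 100  97  98  94  97  93  99  94  91  82  82  99 101]
200 [ 98 100  98 102 105 114 112 112 112 106 105 105 100  97  90  81  79  98  99]
201 [100 100  99 108 126 140 147 140 139 135 134 129 119 102  91  81  87 105 110]
202 [100  98 100 111 135 160 167 166 163 161 159 157 137 117  99  85  95 123 134]
203 [102  98 102 108 126 158 172 171 175 174 173 170 154 136 110  92 109 137 148]
204 [100  98 100  99 116 149 169 175 173 173 175 173 166 144 115  89 100 123 144]
205 [101  97  98  98 106 139 165 174 176 175 179 173 172 147 112  87  88 107 140]
206 [ 98  99  97 103 113 143 167 174 175 173 174 177 166 146 116  85  79 101 134]
207 [102  98  99 105 129 149 164 174 173 173 174 178 171 151 130 118 115 123 144]
208 [100  98 102 108 134 156 167 170 165 160 161 168 169 160 151 154 155 150 157]
209 [100  99 101 115 136 161 167 161 145 125 130 149 163 163 166 171 168 162 160]
210 [ 97  97  97 108 134 158 165 152 134 121 131 147 160 166 165 167 165 155 161]
211 [ 94  96  97 106 
[... 3416 characters left out ...]
4 116]
183 [129 126 126 122 121 124 126 127 125 127 129 133 133 127 134 158 181 191 193 178 161 142 128 126 124 125]
184 [127 124 124 123 124 124 125 128 128 126 126 128 127 128 142 166 183 187 176 157 139 129 125 126 128 128]
185 [127 122 125 127 127 130 132 130 126 127 127 128 127 130 139 155 163 162 151 137 126 124 125 126 126 126]
186 [123 125 123 132 140 149 151 140 130 127 124 130 129 132 134 141 144 141 133 125 126 125 129 126 123 122]
187 [125 126 133 142 163 176 173 154 135 128 130 133 133 135 137 134 130 127 126 125 125 125 125 125 120 118]
t 42.6 tcp [ 0.4827 -0.2751  0.2026] tilt [-0.0046  0.0034] turn -0.0 travel [ -5.8  89.8 -27.8] gap 0.397 F [-0.4  0.4 -0.8] q1 -0.60 q6 -0.57
```

Hole centroids: top (350.2,209.6), side (325,172.4), which puts the hole at chest-local about (-40,-45.5). Next is the parked pin.

>>> play_rows:
  travel:
    - [0, 0, -28]
    - [-2, 25, -5]
    - [-2, 35, 0]
    - [-2, 30, 0]
    - [0, 0, 0]
  turn: [0, 0, 0, 0, 0]

```text
t: 42.98
tool_pos: [0.5772, -0.2851, 0.2377]
tool_rot: [2.259, 2.181, 0.002]
ft_force: [0.7, 0.3, 0.4]
finger_gap: 0.402
```

```bash
sed -i 's/^YAW=.*/YAW=-.0355; C=np.array([.5287,-.1388,0])/' h.py; python3 - <<'E'
from h import *
plan(ch(.05,-.144,.175)); print(ch(.05,-.144),ch(-.04,-.046),ch(-.04,-.144),ch(-.077,.0765))
c=cam("side");crop(c,"s18.png",280,80,400,200,5)
c=cam("top");crop(c,"t18.png",330,155,415,245,6)
E
```

```text
t 43.0 tcp [ 0.5772 -0.2851  0.2377] tilt [ 0.0018 -0.0002] turn 0.0 travel [ 0.5 -3.7 62.7] gap 0.402 F [0.7 0.3 0.4] q1 -0.53 q6 -0.50
[ 0.57355757 -0.2844839   0.        ] [ 0.48709255 -0.18335132  0.        ] [ 0.48361428 -0.28128957  0.        ] [ 0.45446369 -0.05961527  0.        ]
```

View pics/s18.png

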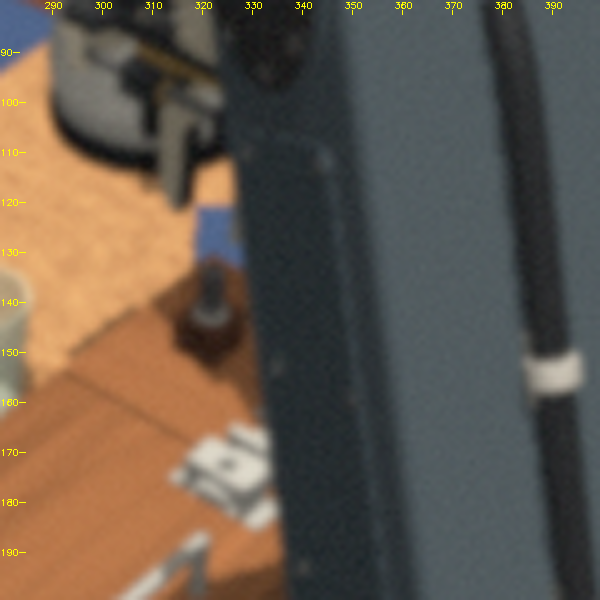

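View pics/t18.png

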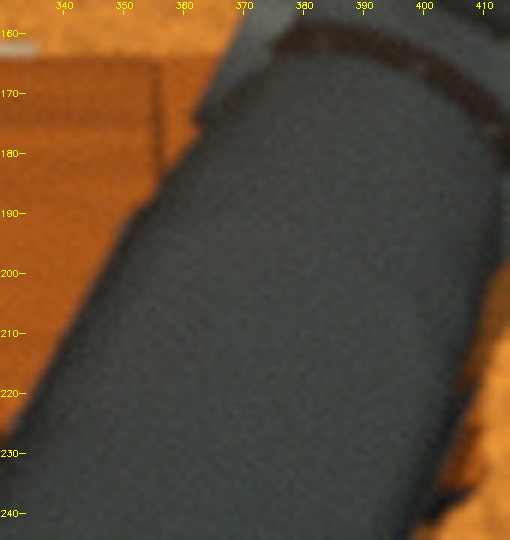

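>>> play_rows:
  travel:
    - [0.5, -2, 10]
    - [0, 0, 20]
    - [0, 0, 20]
    - [0, 0, 10]
    - [0, 0, 0]
  turn: [0, 0, 0, 0, 0]

```text
t: 43.5
tool_pos: [0.5698, -0.2843, 0.1751]
tool_rot: [-2.259, -2.177, 0.002]
ft_force: [0.4, -0.3, 0.3]
finger_gap: 0.401
```

>>> play_rows:
  travel:
    - [0, 0, 0]
    - [0, 0, 0]
    - [0, 0, 0]
    - [0, 0, 0]
    - [0, 0, 0]
  turn: [0, 0, 0, 0, 0]

```text
t: 43.92
tool_pos: [0.5718, -0.2849, 0.1781]
tool_rot: [2.261, 2.18, 0.0]
ft_force: [0.1, 0.4, 0.5]
finger_gap: 0.401
```

```bash
python3 - <<'E'
from h import *
plan(ch(.05,-.144,.175))
E
```

```text
t 43.9 tcp [ 0.5718 -0.2849  0.1781] tilt [ 0.0008 -0.0005] turn -0.0 travel [0.5 1.8 3.1] gap 0.401 F [0.1 0.4 0.5] q1 -0.54 q6 -0.50
```

>>> play_rows:
  travel:
    - [0.5, 1.8, 3]
    - [0, 0, 0]
    - [0, 0, 0]
    - [0, 0, 0]
    - [0, 0, 0]
  turn: [0, 0, 0, 0, 0]

```text
t: 44.33
tool_pos: [0.5734, -0.2844, 0.1744]
tool_rot: [-2.261, -2.181, 0.0]
ft_force: [0.1, -0.4, 0.9]
finger_gap: 0.399
```

>>> play_rows:
  travel:
    - [0, 0, 0]
    - [0, 0, 0]
    - [0, 0, 0]
    - [0, 0, 0]
    - [0, 0, 0]
  turn: [0, 0, 0, 0, 0]
  claw: 1
  squeeze: 25

```text
t: 44.75
tool_pos: [0.5734, -0.2844, 0.1745]
tool_rot: [2.261, 2.181, 0.0]
ft_force: [0.5, 0.6, 0.2]
finger_gap: 0.163
```

>>> play_rows:
  travel:
    - [0, 0, 0]
    - [0, 0, 0]
    - [0, 0, 0]
    - [0, 0, 0]
    - [0, 0, 0]
  turn: [0, 0, 0, 0, 0]

```text
t: 45.17
tool_pos: [0.5734, -0.2844, 0.1745]
tool_rot: [2.261, 2.181, 0.0]
ft_force: [-0.3, -0.9, -0.2]
finger_gap: 0.166
```

```bash
python3 - <<'E'
from h import *
plan(ch(.05,-.144,.175))
E
```

```text
t 45.2 tcp [ 0.5734 -0.2844  0.1745] tilt [ 0. -0.] turn -0.0 travel [-0.   0.1 -0.5] gap 0.166 F [-0.3 -0.9 -0.2] q1 -0.53 q6 -0.50
```

Pin gripped and perfectly centred: no side force, gap about 16 mm. Lift it and move over the keeper.

>>> play_rows:
  travel:
    - [0, 0, -5]
    - [0, 0, -10]
    - [0, 0, -15]
    - [0, 0, -12]
    - [0, 0, 0]
  turn: [0, 0, 0, 0, 0]

```text
t: 45.58
tool_pos: [0.5745, -0.285, 0.2199]
tool_rot: [2.258, 2.178, 0.002]
ft_force: [0.7, -0.3, -0.2]
finger_gap: 0.165
```

>>> play_rows:
  travel:
    - [20, -18, 0]
    - [25, -23, 0]
    - [25, -23, 0]
    - [18, -17, 0]
    - [10, -9, 0]
  turn: [0, 0, 0, 0, 0]

```text
t: 46.0
tool_pos: [0.4851, -0.1813, 0.2164]
tool_rot: [-2.26, -2.181, 0.0]
ft_force: [0.2, 0.2, -1.1]
finger_gap: 0.166
```

>>> play_rows:
  travel:
    - [0, 0, 0]
    - [0, 0, 0]
    - [0, 0, 0]
    - [0, 0, 0]
    - [0, 0, 0]
  turn: [0, 0, 0, 0, 0]

```text
t: 46.42
tool_pos: [0.4874, -0.1838, 0.2162]
tool_rot: [-2.262, -2.18, 0.0]
ft_force: [0.3, 0.0, -0.2]
finger_gap: 0.164
```

```bash
python3 - <<'E'
from h import *
plan(ch(-.04,-.046,.205))
c=cam("side");crop(c,"s19.png",290,110,370,200,6.5)
c=cam("top");crop(c,"t19.png",330,155,415,245,6)
E
```

```text
t 46.4 tcp [ 0.4874 -0.1838  0.2162] tilt [-0.0001  0.    ] turn -0.1 travel [ 0.5 -0.3 11.2] gap 0.164 F [ 0.3  0.  -0.2] q1 -0.45 q6 -0.41
```

View pics/s19.png

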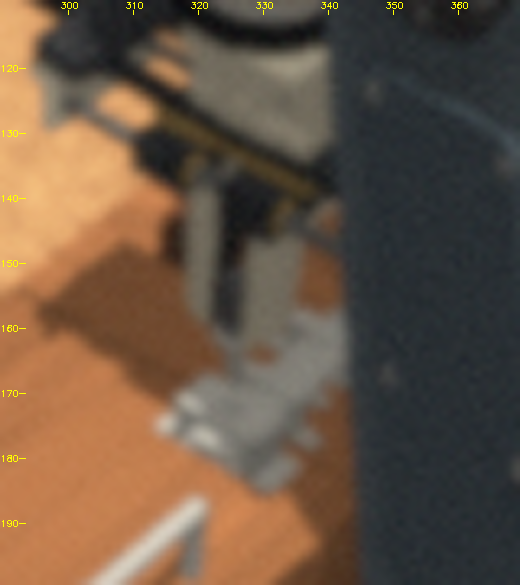

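View pics/t19.png

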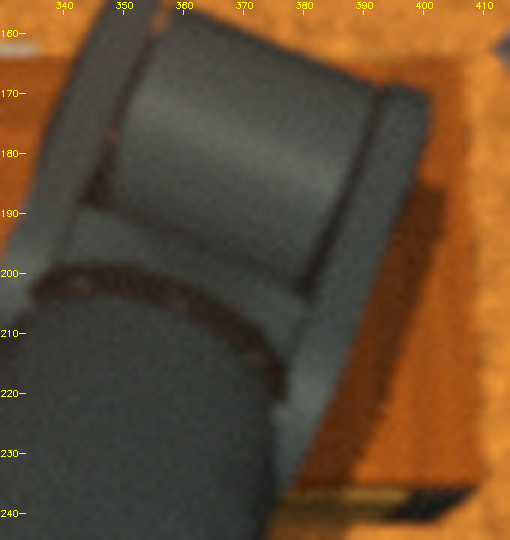

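>>> play_rows:
  travel:
    - [0.3, -0.2, 5]
    - [0, 0, 6]
    - [0, 0, 4]
    - [0, 0, 2]
    - [0, 0, 0]
  turn: [0, 0, 0, 0, 0]

```text
t: 46.93
tool_pos: [0.4865, -0.1828, 0.1987]
tool_rot: [-2.26, -2.18, 0.001]
ft_force: [0.2, -0.0, -0.2]
finger_gap: 0.168
```

>>> play_rows:
  travel:
    - [0, 0, 1]
    - [0, 0, 1]
    - [0, 0, 1]
    - [0, 0, 1]
    - [0, 0, 1]
  turn: [0, 0, 0, 0, 0]

```text
t: 47.35
tool_pos: [0.4869, -0.1829, 0.1944]
tool_rot: [2.261, 2.181, 0.0]
ft_force: [0.2, 0.5, -1.2]
finger_gap: 0.169
```

>>> play_rows:
  travel:
    - [0, 0, 1]
    - [0, 0, 0]
    - [0, 0, 1]
    - [0, 0, 0]
    - [0, 0, 0]
  turn: [0, 0, 0, 0, 0]

```text
t: 47.77
tool_pos: [0.4868, -0.1829, 0.1924]
tool_rot: [-2.261, -2.181, 0.0]
ft_force: [0.6, -0.3, -0.6]
finger_gap: 0.165
```

The tip is 3 mm below the plate's top face with no contact force, so it is in the hole. Continuing down.

>>> play_rows:
  travel:
    - [0, 0, 1]
    - [0, 0, 1]
    - [0, 0, 1]
    - [0, 0, 1]
    - [0, 0, 1]
  turn: [0, 0, 0, 0, 0]

```text
t: 48.18
tool_pos: [0.4868, -0.1829, 0.1873]
tool_rot: [2.261, 2.181, 0.0]
ft_force: [-0.4, -0.8, -0.9]
finger_gap: 0.164
```

>>> play_rows:
  travel:
    - [0, 0, 1]
    - [0, 0, 1]
    - [0, 0, 1]
    - [0, 0, 1]
    - [0, 0, 1]
  turn: [0, 0, 0, 0, 0]

```text
t: 48.6
tool_pos: [0.4868, -0.1829, 0.1824]
tool_rot: [2.261, 2.181, 0.0]
ft_force: [1.1, -1.0, -0.6]
finger_gap: 0.166
```

>>> play_rows:
  travel:
    - [0, 0, 1]
    - [0, 0, 1]
    - [0, 0, 1]
    - [0, 0, 1]
    - [0, 0, 1]
  turn: [0, 0, 0, 0, 0]

```text
t: 49.02
tool_pos: [0.4871, -0.1834, 0.1776]
tool_rot: [2.26, 2.18, -0.0]
ft_force: [1.2, -5.3, -2.7]
finger_gap: 0.164
```

>>> play_rows:
  travel:
    - [-0.4, 0, 1]
    - [0, 0, 1]
    - [0, 0, 1]
    - [0, 0, 1]
    - [0, 0, 0]
  turn: [0, 0, 0, 0, 0]

```text
t: 49.43
tool_pos: [0.4869, -0.1839, 0.1734]
tool_rot: [2.26, 2.18, -0.001]
ft_force: [-0.2, -6.3, 0.1]
finger_gap: 0.168
```

>>> play_rows:
  travel:
    - [0, 0, 1]
    - [0, 0, 1]
    - [0, 0, 0]
    - [0, 0, 0]
    - [0, 0, 0]
  turn: [0, 0, 0, 0, 0]

```text
t: 49.85
tool_pos: [0.4871, -0.184, 0.1723]
tool_rot: [2.26, 2.18, -0.0]
ft_force: [-2.2, -5.5, 9.6]
finger_gap: 0.162
```

```bash
python3 - <<'E'
from h import *
plan(ch(-.04,-.046,.1725))
E
```

```text
t 49.9 tcp [ 0.4871 -0.184   0.1723] tilt [ 0.001  -0.0014] turn -0.0 travel [ 0.6 -0.  -0.2] gap 0.162 F [-2.2 -5.5  9.6] q1 -0.45 q6 -0.41
```

Flange contact at the seated height. A little more push, then release and back off.

>>> play_rows:
  travel:
    - [-0.5, 0, 1]
    - [0, 0, 1]
    - [0, 0, 0]
    - [0, 0, 0]
    - [0, 0, 0]
  turn: [0, 0, 0, 0, 0]

```text
t: 50.27
tool_pos: [0.4872, -0.1842, 0.1718]
tool_rot: [2.26, 2.18, 0.001]
ft_force: [-8.2, -0.3, 28.0]
finger_gap: 0.17
```

>>> play_rows:
  travel:
    - [0, 0, -1.5]
    - [0, 0, 0]
    - [0, 0, 0]
    - [0, 0, 0]
    - [0, 0, 0]
  turn: [0, 0, 0, 0, 0]
  claw: 0.2

```text
t: 50.68
tool_pos: [0.4866, -0.1836, 0.1705]
tool_rot: [-2.261, -2.18, 0.0]
ft_force: [-0.4, -0.7, -0.2]
finger_gap: 0.396
```

>>> play_rows:
  travel:
    - [0, 0, -15]
    - [0, 0, -30]
    - [0, 0, -30]
    - [0, 0, -30]
    - [0, 0, -20]
  turn: [0, 0, 0, 0, 0]

```text
t: 51.1
tool_pos: [0.4871, -0.1839, 0.2985]
tool_rot: [2.26, 2.18, 0.001]
ft_force: [-0.3, -0.3, 0.2]
finger_gap: 0.399
```

>>> play_rows:
  travel:
    - [-30, -20, 0]
    - [-30, -25, 0]
    - [-30, -25, 0]
    - [-30, -25, 0]
    - [-30, -25, 0]
  turn: [0, 0, 0, 0, 0]

```text
t: 51.52
tool_pos: [0.36, -0.3302, 0.2958]
tool_rot: [-2.261, -2.181, -0.0]
ft_force: [0.4, -0.9, -0.3]
finger_gap: 0.401
```

>>> play_rows:
  travel:
    - [-30, -25, 0]
    - [-30, -25, 0]
    - [-30, -25, 0]
    - [-30, -25, 0]
    - [-20, -15, 0]
  turn: [0, 0, 0, 0, 0]

```text
t: 51.93
tool_pos: [0.239, -0.467, 0.2956]
tool_rot: [-2.263, -2.179, 0.0]
ft_force: [0.4, 0.1, -0.1]
finger_gap: 0.402
```

```bash
python3 - <<'E'
from h import *
plan(ch(-.04,-.046,.1725))
c=cam("side");crop(c,"s20.png",220,110,385,265,4);cv2.imwrite("pics/s20f.png",c["frame"][:,:,::-1])
c=cam("top");crop(c,"t20.png",250,155,415,245,4.8);cv2.imwrite("pics/t20f.png",c["frame"][:,:,::-1])
E
```

```text
t 51.9 tcp [ 0.239  -0.467   0.2956] tilt [-0.0004  0.0002] turn -0.1 travel [292.3 237.9 123.1] gap 0.402 F [ 0.4  0.1 -0.1] q1 -1.19 q6 -1.15
```

View pics/s20.png

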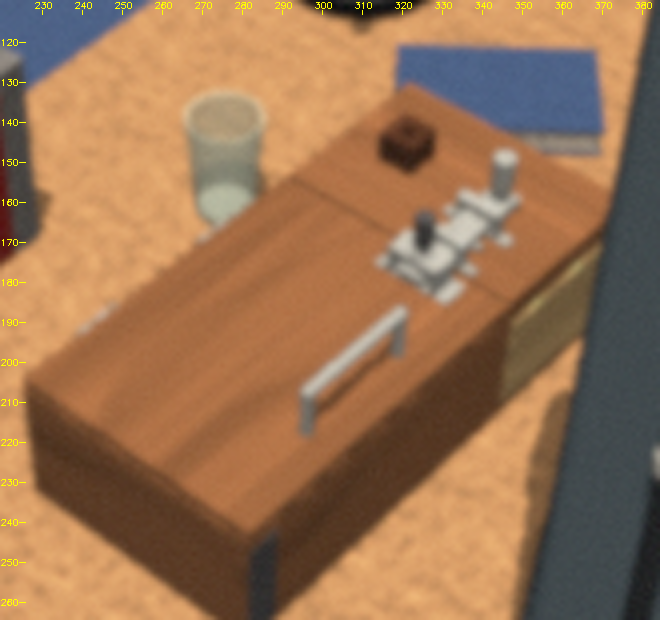

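View pics/t20.png

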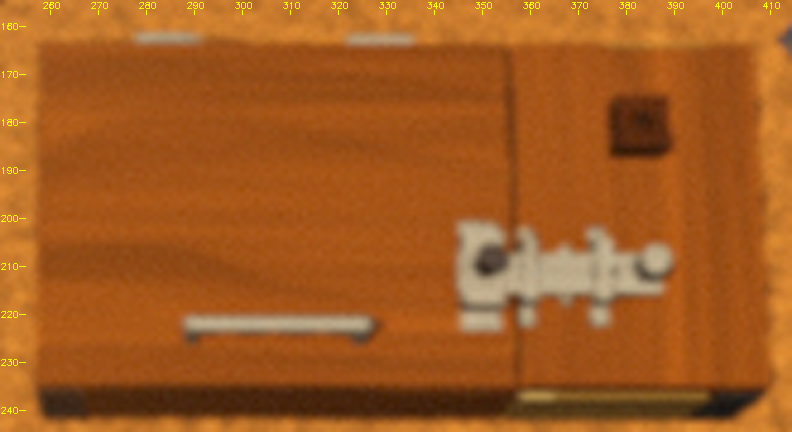

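View pics/t20f.png

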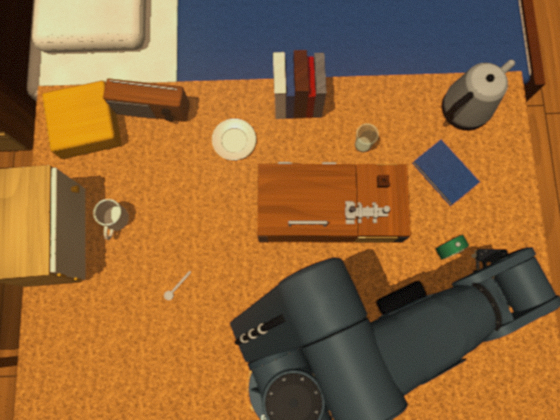

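```bash
python3 - <<'E'
from h import *
c=cam("side");t=cam("top")
p=ch(-.04,-.046)
for z in (.150,.153,.184,.19): print(z,proj(c,p+[0,0,z]).round(1),proj(t,p+[0,0,z]).round(1))
f=c["frame"]
g=f[155:180,318:332].mean(2).astype(int); print(g)
a=cv2.imread("pics/top0.png").astype(int);b=t["frame"][:,:,::-1].astype(int)
d=(abs(a-b).max(2)>45).astype(np.uint8); n,l,s,ce=cv2.connectedComponentsWithStats(d)
print([(s[i].tolist()) for i in range(1,n) if s[i,4]>15])
E
```

```text
0.15 [325.2 172.1] [349.9 210. ]
0.153 [325.3 171.3] [350.1 209.8]
0.184 [326.  163.4] [351.4 207.4]
0.19 [326.1 161.9] [351.7 206.9]
[[122 122 123 121 119 122 119 120 118 118 117 117 119 117]
 [122 122 121 121 122 122 120 122 120 121 119 117 118 117]
 [124 123 123 122 121 121 122 122 123 122 120 119 117 119]
 [121 123 123 123 121 124 125 123 123 121 122 122 120 117]
 [120 120 123 125 120 120 122 122 122 122 121 122 120 120]
 [121 121 123 120 120 121 121 122 121 121 121 123 123 131]
 [120 121 120 120 119 119 121 118 119 117 121 122 132 145]
 [121 122 121 121 120 116 113 110 113 111 113 121 133 153]
 [123 121 122 120 118 113 106 103 101 104 110 116 125 141]
 [122 123 121 121 115 102  96  91  95  97 103 115 126 137]
 [122 123 122 120 116  96  82  81  85  83 104 128 141 150]
 [121 122 129 132 125 101  72  63  65  75 107 147 169 179]
 [117 127 142 155 148 113  76  56  56  69 110 156 182 192]
 [118 142 167 182 169 131  78  56  53  63  99 140 171 186]
 [140 160 186 193 177 133  83  56  54  67  97 125 145 162]
 [161 183 195 197 177 130  80  57  55  84 119 142 149 150]
 [169 188 196 195 176 
[... 206 characters left out ...]
03 198]
 [110 118 130 135 134 139 152 167 179 189 197 201 196 183]
 [117 138 153 155 148 141 144 154 170 186 191 188 179 157]
 [128 138 151 162 166 154 142 138 145 160 168 163 146 124]
 [130 128 129 139 152 158 150 131 124 127 131 125 113 104]
 [124 118 114 116 127 139 146 134 116 108 106 105 104 107]]
[[380, 177, 8, 7, 24], [147, 182, 33, 26, 734], [199, 185, 29, 26, 557], [349, 206, 7, 7, 39], [143, 234, 31, 23, 546], [411, 243, 147, 86, 7116], [229, 249, 147, 123, 2797], [347, 252, 64, 81, 2681], [298, 294, 36, 37, 432], [385, 304, 175, 116, 7362], [507, 307, 16, 11, 71], [293, 315, 10, 10, 44], [276, 319, 9, 11, 49], [256, 323, 14, 12, 91], [313, 335, 55, 85, 2133], [314, 355, 7, 7, 39]]
```

The pin's top edge lies at row ~163, which is the seated height. Apart from the arm, only the pin and the three stowed containers differ from the first picture. Handing in.

```bash
python3 - <<'E'
from station import robot
print(robot.job_done()); print(robot.get_obs()["t"])
E
```

```text
the job is handed in; nothing more can be done
None
the job is handed in; nothing more can be done
```

The coffee things are put away and the chest is locked. I handed the job in after about 52 s of the 210 s allowed, and it gave no verdict.

**What I did:** I lifted and drew the bolt and opened the lid. The coffee jar, tea tin and cocoa tin now stand upright on the compartment floor; there was no sugar canister. I shut the lid, slid the bolt home until it met its end stop, and lowered it behind the rib. Then I pushed the lock pin down through the keeper and bolt.

**Last checks:**
- **Containers:** after the last placing, the side view showed all three upright inside.
- **Lid and bolt:** both sit at the same pixels as at the start.
- **Pin:** the flange met the keeper at the expected height, within 1 mm, with 28 N on the wrist as I pressed. In the side view its top is at the seated height.
- **Bystanders:** comparing the first and last top views, only the three containers and the pin had changed. This comparison could not cover the spectacles case, which the arm hid at the start, but the arm never went near it.
- **Robot:** the gripper was clear of everything.

The wrist readings I saw peaked at about 30 N. No check failed or disagreed.

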